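Put the tea scoop and brush away in the sprung tool tray

ROBOT

A 6-joint arm with a two-finger parallel gripper is mounted at the origin on the work surface. World frame = base frame: x ahead of the robot, y to its left, z up, the work surface at z = 0. Lengths are in mm, angles in rad, forces in N, time in s.
With the tool pointing down it reaches from about 350 to 975 mm from the base axis. Payload 7.1 kg.
Tool frame: the origin (TCP) lies at the very end of the fingers, on their centre line; the grasp point (between the pads) lies 19 mm behind it (ctrl.grip_depth is the distance from the TCP to the grasp point, in mm); x points along the fingers, z is the direction in which the jaws open and shut, and the axes are right-handed (so a half turn about x gives the same grasp; the last joint's range is limited). The gripper opens to 88 mm and grips with 3 to 60 N. Pads are 20 mm wide; open, the fingers measure 115 mm over their backs; the gripper's body (75 mm by 178 mm) begins 61 mm behind the grasp point.
Start: joints at [1.328, 0.423, 1.63, -0, 1.089, -0.019], TCP at [138.679, 609.404, 222.675] pointing down, gripper open.
Joint ranges: [-3, 3], [-0.9, 2.11], [0.09, 2.58], [-1.31, 4.45], [0.11, 2.69], [-2.54, 2.54]. Speed limits (rad/s): [2.39, 2.39, 3.01, 3.14, 3.14, 3.14].

INTERFACE

Orientations are given as a rotation vector (axis times angle).
In Python, from workcell import ctrl gives the robot as it stands. The module is installed in compiled form; this text tells all that it offers.
- The arm moves only by the tool send_rows, never from a script. Its argument "rows" is a list of rows, each a list of 4 numbers: the shift along the tool's x, y, z in mm, then the turn about the tool's x in rad. In form: [[x, y, z, turn], ...]. A call has 1 to 10 rows; each row shifts and turns the pose as measured when the row begins, along the tool's axes as they then stand; what a row does not reach is not made up. A row lasts 1/12 s, in which the tool goes at most 41.7 mm and 7.16 degrees, less where a joint would pass 70% of its speed; a pose out of reach is approached as far as the arm can. A call with a gripper value outside its range is refused whole. "fingers" is the opening, from 0 (shut) to 1 (fully open), set as the call begins (left out, the last holds). The fingers move at their own pace and stop on an object; the grip force is fixed at half the most. Time passes only in rows, so rows that do not move let the fingers close. It gives the time, the measured TCP pose, the force and the opening at its end, in the units of the state.
- ctrl.get_obs(): the state, without advancing time (a new reading comes with each control period).
- ctrl.get_image(name): name is "scene" or "top"; returns a dict with "img" (480x640x3 uint8, red, green, blue), "depth" (480x640 float32, mm along the optical axis (not along the pixel's ray), 0 where there is no reading), "mtx" (3x3 intrinsics, pixels), "world_from_camera" (4x4, takes a point from camera to world coordinates). Camera axes: x right, y down, z forward; pixel columns grow to the right and rows downward; lengths in mm; the calibration is good to about 2 mm. A picture is of the moment at which its call begins.
- ctrl.close_job(): hands the job in, once; it reports no verdict.
The state is a dict: "t": time; "qpos": joint angles; "qvel": joint speeds; "joint_torque": joint torques, N m; "ee_pos": TCP position; "orientation": TCP orientation; "ft_force": force on the tool from outside, world axes, zero at the start; "moment": the same for the moment, N m; "width": finger opening in mm.
Only numpy, scipy, OpenCV 4.12 (cv2) and the standard library are available. Lean on these libraries where they do the work, as an engineer would, in place of code of your own. Each camera call takes 0.05 s, during which the arm holds its last target.

TASK

Put the wooden tea scoop and the teapot brush away in the dark tool tray, each lying flat in its own bay (long bay for the scoop, short one with the wide hood for the brush): slide the head under the hood, push it against the sprung stop, lower the handle's end behind the low end wall and let go, so that the spring holds it there. Leave the teapot, its lid and the magnifying glass where they are.

Things in the scene. Friction and masses are not known exactly. Their poses are not given: they have to be found in the camera images.
- scoop_mid (a point): pale wooden tea scoop lying flat on the table, 170 mm long overall; this point is at half its length, on its middle line, 9 mm above its underside; x points to its head, y across its width, z up. Handle 20 mm wide, 18 mm high, from x = -85 to +35 mm; flat blade (head) 30 mm wide, 8 mm thick, from x = +25 to +85 mm; one flat underside. About 70 g, balances near x = -5 mm
- scoop_head (a point): middle of the end face of the scoop's blade (85 mm from its middle, 4 mm above its underside), same axes
- brush_mid (a point): teapot brush lying flat on the table, pale wood with a dark, stiff bristle block, 130 mm long overall; this point is at half its length, on its middle line, 9 mm above its underside; x points to its head, y across its width, z up. Handle 20 mm wide, 18 mm high, from x = -65 to +25 mm; rigid head 40 mm wide, 14 mm thick, from x = +19 to +65 mm; one flat underside. About 70 g, balances near x = +5 mm
- brush_head (a point): middle of the end face of the brush's head (65 mm from its middle, 7 mm above its underside), same axes
- scoop: the scoop itself; origin on its underside at half its length, axes as scoop_mid
- brush: the brush itself; origin on its underside at half its length, axes as brush_mid
- scoop_bay_seat (a point): place of the laid scoop: on the tray board's top face (8 mm above the table), under where the scoop's middle belongs; x points along the bay to its hood, z up. The room between end wall and resting stop is 5 mm shorter than the scoop, so its head must push the stop back before the tail fits behind the end wall. Between hood and cheeks the sides are open, for fingers
- scoop_bay_mouth (a point): middle of the floor of the mouth of the scoop's hood (x = +58 mm from the seat, same axes). Brown wooden box, 50 mm long, open only at the mouth: opening 36 mm wide, roof underside 18 mm above the board, roof 5 mm and walls 6 mm thick. The scoop cannot go in level above the end wall: it must enter head first with its tail up, about 10 to 14 degrees
- scoop_bay_stop (a point): foot of the resting face of the scoop's sprung stop (x = +80 mm from the seat, 22 mm inside the hood; fixed point, does not follow the stop; same axes). Brass block 30 mm wide, 1 to 14 mm above the board, hidden under the roof; yields up to 14 mm towards +x, about 2 N at first, 6 N at the limit
- scoop_bay_end (a point): foot of the inner face of the end wall of the scoop's bay (x = -85 mm from the seat, same axes). Wall 14 mm high, 40 mm wide, 6 mm thick; on each side a cheek 14 mm high, reaching 12 mm in from the wall, 28 mm between the cheeks
- brush_bay_seat (a point): place of the laid brush: on the tray board's top face (8 mm above the table), under where the brush's middle belongs; x points along the bay to its hood, z up. The room between end wall and resting stop is 5 mm shorter than the brush, so its head must push the stop back before the tail fits behind the end wall. Between hood and cheeks the sides are open, for fingers
- brush_bay_mouth (a point): middle of the floor of the mouth of the brush's hood (x = +38 mm from the seat, same axes). Brown wooden box, 50 mm long, open only at the mouth: opening 46 mm wide, roof underside 24 mm above the board, roof 5 mm and walls 6 mm thick. The brush cannot go in level above the end wall: it must enter head first with its tail up, about 10 to 14 degrees
- brush_bay_stop (a point): foot of the resting face of the brush's sprung stop (x = +60 mm from the seat, 22 mm inside the hood; fixed point, does not follow the stop; same axes). Brass block 40 mm wide, 1 to 14 mm above the board, hidden under the roof; yields up to 14 mm towards +x, about 2 N at first, 6 N at the limit
- brush_bay_end (a point): foot of the inner face of the end wall of the brush's bay (x = -65 mm from the seat, same axes). Wall 14 mm high, 40 mm wide, 6 mm thick; on each side a cheek 14 mm high, reaching 12 mm in from the wall, 28 mm between the cheeks
- tray: fixed tool tray: dark wooden board with brown wooden hoods and end walls, 240 x 200 x 8 mm; origin under its middle, x along the bays towards the scoop's hood. The scoop's bay lies at y = +47 mm, the brush's at y = -47 mm with its hood towards -x
- teapot: mustard clay teapot without lid, 94 mm across the belly, 66 mm high, spout to its +y, handle to -y; origin under its middle; bystander
- pot_lid: the teapot's round lid, 60 mm across, 27 mm high with its knob; origin under its middle; bystander
- magnifier: magnifying glass lying flat, brass rim 98 mm across, dark handle 80 mm long to its +y; origin under the middle of the lens; bystander
There are look-alikes about, which are no part of the job. What is shaped like the brush but orange or yellow is not meant. Leave any yellow look-alike of the scoop alone.

How it is judged (in metres and radians):
At the end, for the whole second after the job is handed in: Scoop and brush each lie flat and at rest on the board in their own bays, head under the hood: the middle within 5 mm along and 6 mm across of its place, 9 +/- 3 mm above the board, within 0.07 rad of the bay's direction, tilted less than 0.05 rad (x of scoop_mid in the frame of scoop_bay_seat between -0.005 and 0.005 m and y of scoop_mid in the frame of scoop_bay_seat between -0.006 and 0.006 m and z of scoop_mid in the frame of scoop_bay_seat between 0.006 and 0.012 m and x of scoop_head in the frame of scoop_bay_seat above 0.075 m and angle between the x axis of scoop_mid and the x axis of scoop_bay_seat, either way round below 0.07 rad and angle between each of scoop_mid, brush_mid's own z axis and vertical below 0.05 rad and linear speed of each of scoop, brush below 0.01 m/s and x of brush_mid in the frame of brush_bay_seat between -0.005 and 0.005 m and y of brush_mid in the frame of brush_bay_seat between -0.006 and 0.006 m and z of brush_mid in the frame of brush_bay_seat between 0.006 and 0.012 m and x of brush_head in the frame of brush_bay_seat above 0.055 m and angle between the x axis of brush_mid and the x axis of brush_bay_seat, either way round below 0.07 rad); the robot touches nothing.
It fails at once if the teapot is pushed more than 25 mm or tipped (distance of teapot from where it was at the start of the episode above 0.025 m or angle between teapot's own z axis and vertical above 0.4 rad).
It fails at once if the teapot's lid is pushed more than 25 mm or tipped (distance of pot_lid from where it was at the start of the episode above 0.025 m or angle between pot_lid's own z axis and vertical above 0.4 rad).
It fails at once if the magnifying glass is pushed more than 25 mm or tipped (distance of magnifier from where it was at the start of the episode above 0.025 m or angle between magnifier's own z axis and vertical above 0.4 rad).
It also fails if it takes over 72 s, if anything falls off the work surface, if the arm or the gripper's body presses on something with over 40 N, if the wrist force passes 120 N, or if a joint passes its speed limit or range.

## Working session

There is one attempt and no reset: what is moved stays moved. The work goes in short steps, Python scripts to look and compute and a tool call to move; the robot and the scene stay as the last step left them, time stands still between calls to the robot, and variables do not carry over. Pictures are saved under pics/ and viewed, and the job is handed in when it is done.

Besides the shell and the picture viewer there is one more tool, called after "Request:" as name(argument=value, ...), one argument or row to a line, values as JSON. send_rows: Moves the arm, as the interface text tells. Its arguments: {"type":"object","properties":{"rows":{"type":"array"},"fingers":{"type":"number"}},"required":["rows"]}

```bash
mkdir -p pics; ls
python3 - <<'E'
from workcell import ctrl
import cv2,numpy as np
for n in("scene","top"):
    d=ctrl.get_image(n); cv2.imwrite(f"pics/{n}0.png",d["img"][:,:,::-1]); np.savez(f"{n}0.npz",**d)
    print(n,d["mtx"].tolist(),np.round(d["world_from_camera"],4).tolist())
o=ctrl.get_obs();print({k:np.round(v,3).tolist() for k,v in o.items()},ctrl.grip_depth)
E
```

```text
pics
scene [[577.0704720450624, 0.0, 307.48184554622947], [0.0, 577.0704720450624, 241.84876664170858], [0.0, 0.0, 1.0]] [[-0.1927, 0.6021, -0.7748, 1674.5341], [0.9812, 0.115, -0.1547, 209.2692], [-0.0041, -0.7901, -0.6129, 922.8746], [0.0, 0.0, 0.0, 1.0]]
top [[484.79718706829493, 0.0, 323.93547409930835], [0.0, 484.79718706829493, 237.6015270570931], [0.0, 0.0, 1.0]] [[-0.0185, -0.984, 0.1774, 357.1565], [-0.9996, 0.0222, 0.0188, -44.9196], [-0.0225, -0.177, -0.984, 1224.9239], [0.0, 0.0, 0.0, 1.0]]
{'t': 0.1, 'qpos': [1.328, 0.424, 1.631, 0.0, 1.089, -0.019], 'qvel': [0.002, -0.003, -0.002, 0.002, 0.003, -0.001], 'joint_torque': [-0.0, -54.562, -27.432, 0.065, 0.019, -0.0], 'ee_pos': [138.553, 608.946, 222.013], 'orientation': [-1.044, 1.308, 1.042], 'ft_force': [-0.249, -0.222, -0.579], 'moment': [-0.022, -0.025, -0.022], 'width': 88.092} 18.700000000000003
```

View pics/top0.png

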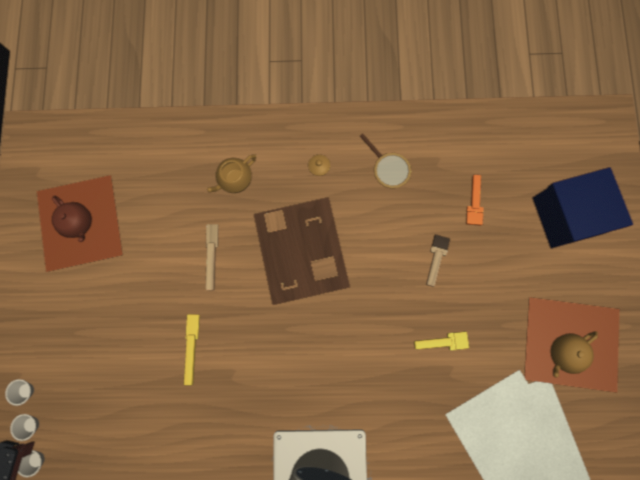

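View pics/scene0.png

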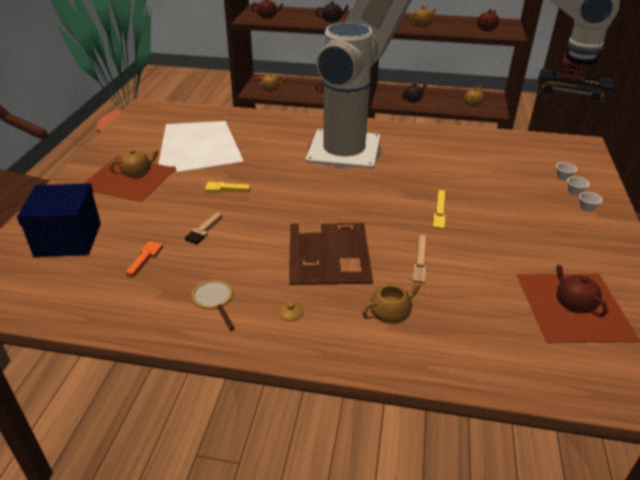

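The top view shows the following candidates:
- **Scoop:** pale wood at (211,257); a yellow look-alike is at (191,350).
- **Brush:** pale wood with a dark head at (438,260); the orange one at (475,200) and the yellow one at (442,342) are look-alikes.

The pale scoop and the pale brush with the dark block fit the description. The tray is at (302,250). I'll confirm with enlarged crops and measure.

```bash
cat > h.py <<'E'
import cv2,numpy as np
def load(f): 
    d=np.load(f); return {k:d[k] for k in d}
def ray(d,uv,z):
    uv=np.atleast_2d(np.asarray(uv,float)); K=d["mtx"];T=d["world_from_camera"]
    r=np.c_[(uv-[K[0,2],K[1,2]])/[K[0,0],K[1,1]],np.ones(len(uv))]@T[:3,:3].T
    s=(z-T[2,3])/r[:,2]; return T[:3,3]+r*s[:,None]
def proj(d,p):
    p=np.atleast_2d(p);K=d["mtx"];T=d["world_from_camera"]
    c=(p-T[:3,3])@T[:3,:3]; return c[:,:2]/c[:,2:]*[K[0,0],K[1,1]]+[K[0,2],K[1,2]]
E
python3 - <<'E'
from h import *
t=load("top0.npz");s=load("scene0.npz")
a=t["img"];b=s["img"]
c=lambda im,x,y,w,h:cv2.resize(im[y:y+h,x:x+w],(400,300),interpolation=cv2.INTER_CUBIC)
o=np.vstack([np.hstack([c(a,160,215,100,75),c(a,390,225,100,75)]),np.hstack([c(a,232,190,146,110),c(b,270,205,120,90)])])
cv2.imwrite("pics/crop0.png",o[:,:,::-1])
for p in [(211,240),(211,270),(436,270),(440,243),(205,225),(250,350)]: print(p,a[p[1],p[0]],cv2.cvtColor(a,cv2.COLOR_RGB2HSV)[p[1],p[0]],t["depth"][p[1],p[0]])
E
```

```text
(211, 240) [160 136  99] [ 18  97 160] 1245.284
(211, 270) [176 150 109] [ 18  97 176] 1220.6348
(436, 270) [172 146 108] [ 18  95 172] 1201.4579
(440, 243) [70 59 47] [16 84 70] 1218.6763
(205, 225) [151 115  77] [ 15 125 151] 1255.0065
(250, 350) [137 101  65] [ 15 134 137] 1203.8232
```

View pics/crop0.png

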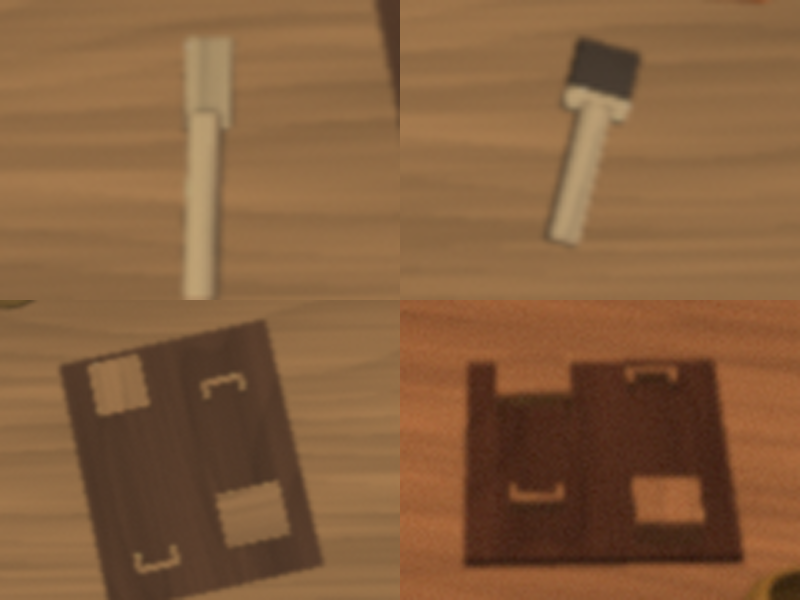

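Crops confirm it: the pale scoop (head up) and the pale brush with a dark head. The tray hoods are at (275,220), the narrow one for the scoop, and at (324,268), the wide one for the brush. Next I'll fit the shapes.

```bash
cat > m.py <<'E'
from h import *
def fit(d,mask,roi,z,up=4):
    x,y,w,h=roi
    m=np.zeros(mask.shape,np.uint8); m[y:y+h,x:x+w]=mask[y:y+h,x:x+w]
    n,l,st,_=cv2.connectedComponentsWithStats(m)
    k=1+np.argmax(st[1:,4]); m=(l==k).astype(np.uint8)
    c=max(cv2.findContours(m,cv2.RETR_EXTERNAL,cv2.CHAIN_APPROX_NONE)[0],key=cv2.contourArea)
    return m,c[:,0].astype(float)
def rect(d,mask,roi,z):
    # moments-based rectangle fit from table-plane raycast of full pixel set
    m,c=fit(d,mask,roi,z)
    v,u=np.nonzero(m); P=ray(d,np.c_[u,v],z)[:,:2]
    R=cv2.minAreaRect(P.astype(np.float32))
    return P,R
E
python3 - <<'E'
from m import *
for n in("top","scene"):
    d=load(n+"0.npz"); im=d["img"]; hsv=cv2.cvtColor(cv2.GaussianBlur(im,(3,3),0),cv2.COLOR_RGB2HSV)
    H,S,V=[hsv[...,i].astype(int) for i in range(3)]
    if n=="scene":
        for p in [(421,245),(211,222),(195,237),(310,250),(440,260)]: print(p,hsv[p[1],p[0]])
        pale=((S<125)&(V>120)); tr=((V<95)&(S>100)); rois=[(400,225,35,65),(180,205,50,45),(280,215,100,75)]
    else:
        pale=((S<112)&(V>110)); tr=(V<100); rois=[(195,215,30,85),(420,225,40,70),(245,190,115,120)]
    dark=(V<95)
    ms=[pale,pale|dark,tr]
    for nm,ma,r,z in zip(("scoop","brush","tray"),ms,rois,(12,13,8)):
        P,R=rect(d,ma.astype(np.uint8),r,z)
        c=P.mean(0);w,V_=np.linalg.eigh(np.cov(P.T)); a=V_[:,1]
        print(n,nm,len(P),"mean",c.round(1),"axis deg",np.degrees(np.arctan2(a[1],a[0])).round(2),"std-> len",np.sqrt(12*w).round(1),"rect",np.round(R[0],1),np.round(R[1],1),round(R[2],2))
E
```

```text
top scoop 605 mean [540.6 267. ] axis deg 178.82 std-> len [ 25.3 168.6] rect [533.5 264.8] [164.7  28.4] 1.19
top brush 538 mean [ 520.8 -304.6] axis deg 163.56 std-> len [ 31.7 128.7] rect [ 510.9 -304.3] [ 41.3 128.2] 77.14
top tray 5884 mean [543.4  38.7] axis deg 172.14 std-> len [194.3 234.1] rect [546.6  38.6] [236.5 196.2] 11.86
(421, 245) [ 15 124 203]
(211, 222) [ 14 130 147]
(195, 237) [ 10 131  41]
(310, 250) [  9 168  76]
(440, 260) [ 12 163 175]
scene scoop 47 mean [483.6 267.5] axis deg 179.57 std-> len [ 7.7 76.6] rect [483. 268.] [71.8  7.6] 2.13
scene brush 170 mean [ 561.5 -312.8] axis deg 64.76 std-> len [39.9 47.2] rect [ 562.2 -312.9] [47.6 42. ] 77.35
scene tray 3945 mean [560.8  40.4] axis deg 177.14 std-> len [195.7 235.3] rect [549.7  39.5] [238.4 195.8] 12.19
```

Run:
```python
from m import *
ang=np.radians(12.0); c0=np.array([547.5,38.8])
ex=np.array([np.cos(ang),np.sin(ang)]);ey=np.array([-ex[1],ex[0]])
loc=lambda P:np.c_[(P[:,:2]-c0)@ex,(P[:,:2]-c0)@ey]
for n in("top","scene"):
    d=load(n+"0.npz"); im=d["img"]
    big=cv2.resize(im,None,fx=4,fy=4,interpolation=cv2.INTER_CUBIC); V=big.max(2)
    v,u=np.mgrid[0:V.shape[0],0:V.shape[1]]
    # pixel centre mapping
    U=(u.ravel()+.5)/4-.5;W=(v.ravel()+.5)/4-.5
    th=105 if n=="top" else 128
    for nm,z in(("hoodS",31),("hoodB",37),("endS",22),("endB",22)):
        L=loc(ray(d,np.c_[U,W],z)).reshape(V.shape+(2,))
        s=1 if nm[-1]=="S" else -1
        x,y=s*L[...,0],s*L[...,1]-47
        reg=(abs(y)<32)&((x>15)&(x<118) if "hood" in nm else (x<-30)&(x>-110))
        m=((V>th)&reg).astype(np.uint8)
        k,l,st,_=cv2.connectedComponentsWithStats(m)
        if k<2: print(n,nm,"none");continue
        j=1+np.argmax(st[1:,4]); q=l==j
        P=np.c_[L[...,0][q],L[...,1][q]]
        R=cv2.minAreaRect(P.astype(np.float32))
        print(n,nm,q.sum(),"mean",P.mean(0).round(1),"x",np.percentile(P[:,0],[1,99]).round(1),"y",np.percentile(P[:,1],[1,99]).round(1),np.round(R[0],1),np.round(R[1],1),round(R[2],1))
```

```text
top hoodS 6345 mean [82.5 46.2] x [ 57.2 108. ] y [21.7 70.9] [82.6 46.3] [51.3 53. ] 89.7
top hoodB 8004 mean [-63.5 -47.2] x [-88.4 -38.6] y [-76.7 -17.7] [-63.6 -47.1] [62. 52.] 89.7
top endS 1296 mean [-84.6  46.3] x [-92.2 -72.8] y [26.1 67.2] [-82.5  46.7] [20.6 42.8] 0.1
top endB 1093 mean [ 64.4 -47.4] x [53.8 71.2] y [-68.3 -27.3] [ 62.5 -47.8] [18.5 42.4] 0.2
scene hoodS 3970 mean [78.7 47. ] x [ 55.  101.8] y [24.  69.9] [78.7 47. ] [49.4 47.5] 88.8
scene hoodB 6001 mean [-82.1 -47.4] x [-117.2  -45.7] y [-77.3 -16.3] [-80.8 -46.8] [63.6 74.2] 89.9
scene endS 216 mean [-108.6   42.9] x [-110.  -105.3] y [15.1 77.9] [-107.6   46.8] [ 4.6 63.6] 0.1
scene endB 192 mean [ 61.5 -57. ] x [55.  64.9] y [-65.1 -46.9] [ 61.5 -56.8] [20.   8.5] 68.3
```

```bash
cat > tools.py <<'E'
from h import *
def axisfit(d,box,c0,a0,L,zt,kind,th=None,debug=False):
    """rows across the tool in its approx frame, find edges by colour distance from table"""
    im=cv2.GaussianBlur(d["img"],(3,3),0)
    big=cv2.cvtColor(im,cv2.COLOR_RGB2LAB).astype(np.float32)
    ex=np.array([np.cos(a0),np.sin(a0)]);ey=np.array([-ex[1],ex[0]])
    xs=np.arange(-110,111,1.);ys=np.arange(-40,41,.5)
    X,Y=np.meshgrid(xs,ys)
    W=np.stack([c0[0]+X*ex[0]+Y*ey[0],c0[1]+X*ex[1]+Y*ey[1],np.full_like(X,zt)],-1).reshape(-1,3)
    p=proj(d,W).astype(np.float32).reshape(X.shape+(2,))
    s=cv2.remap(big,p[...,0],p[...,1],cv2.INTER_CUBIC)
    return xs,ys,s
E
python3 - <<'E'
from tools import *
d=load("top0.npz")
for nm,c,a,zt in(("scoop",(533.5,265),np.radians(0),18),("brush",(511,-304.3),np.radians(-12.9),18)):
    xs,ys,s=axisfit(d,None,c,a,0,zt,0)
    im=cv2.cvtColor(np.clip(s,0,255).astype(np.uint8),cv2.COLOR_LAB2RGB)
    sat=cv2.cvtColor(im,cv2.COLOR_RGB2HSV)[...,1].astype(float)
    cv2.imwrite(f"pics/rect_{nm}.png",cv2.resize(im[:,:,::-1],(663,480)))
    # across-profile: pale-ness centroid over handle
    b=s[...,2]  # LAB b: table more yellow/brown? 
    for x in range(-100,101,10):
        i=np.searchsorted(xs,x); pr=sat[:,i]; bg=np.median(pr[(abs(ys)>28)]); lo=np.percentile(pr,5); t=(bg+lo)/2
        k=np.nonzero((pr<t))[0]
        print(nm,x,"bg",bg,"lo",lo, "edges",ys[k[0]],ys[k[-1]],len(k)/2)
E
```

```text
scoop -100 bg 130.0 lo 127.0 edges -33.0 29.0 34.0
scoop -90 bg 129.0 lo 126.0 edges -40.0 14.5 24.5
scoop -80 bg 130.0 lo 98.0 edges -9.0 11.0 20.5
scoop -70 bg 132.0 lo 95.0 edges -9.5 12.5 22.5
scoop -60 bg 132.0 lo 96.0 edges -9.0 12.5 22.0
scoop -50 bg 130.0 lo 95.0 edges -9.0 12.5 22.0
scoop -40 bg 128.0 lo 96.0 edges -9.0 11.0 20.5
scoop -30 bg 129.0 lo 96.0 edges -8.5 12.0 21.0
scoop -20 bg 129.0 lo 96.0 edges -8.5 11.5 20.5
scoop -10 bg 128.0 lo 95.0 edges -8.5 11.5 20.5
scoop 0 bg 129.0 lo 97.0 edges -9.5 11.5 21.5
scoop 10 bg 132.0 lo 95.0 edges -10.5 12.5 23.5
scoop 20 bg 131.0 lo 96.0 edges -10.0 12.0 22.5
scoop 30 bg 129.0 lo 96.0 edges -16.5 13.5 30.5
scoop 40 bg 131.0 lo 95.0 edges -16.5 14.0 31.0
scoop 50 bg 132.0 lo 94.0 edges -15.5 13.5 29.5
scoop 60 bg 132.0 lo 96.0 edges -16.0 14.5 31.0
scoop 70 bg 127.0 lo 95.0 edges -16.5 13.5 30.5
scoop 80 bg 132.0 lo 97.0 edges -16.5 15.5 32.5
scoop 90 bg 131.0 lo 128.0 edges -40.0 33.0 23.5
scoop 100 bg 128.0 lo 126.05 edges -40.0 37.5 23.5
brush -100 bg 131.0 lo 127.0 edges -40.0 20.0 17.5
brush -90 bg 132.0 lo 127.0 edges 
[... 234 characters left out ...]
93.0 edges -3.5 16.0 20.0
brush -30 bg 131.0 lo 92.05 edges -5.0 14.5 19.5
brush -20 bg 130.0 lo 94.0 edges -5.0 14.0 19.5
brush -10 bg 130.0 lo 92.0 edges -6.5 13.5 20.5
brush 0 bg 132.0 lo 94.0 edges -7.0 13.0 20.5
brush 10 bg 131.0 lo 94.0 edges -7.5 12.5 20.5
brush 20 bg 133.0 lo 93.0 edges -18.0 22.5 41.0
brush 30 bg 133.0 lo 90.05 edges -19.5 21.5 41.5
brush 40 bg 131.0 lo 76.0 edges -17.5 19.5 37.5
brush 50 bg 133.0 lo 75.0 edges -18.0 18.0 36.5
brush 60 bg 130.0 lo 89.0 edges -17.0 17.0 34.5
brush 70 bg 131.0 lo 127.0 edges -40.0 40.5 18.0
brush 80 bg 128.0 lo 127.0 edges 10.0 38.5 10.0
brush 90 bg 130.0 lo 127.0 edges -40.0 33.0 16.0
brush 100 bg 129.0 lo 127.0 edges -20.5 32.0 13.0
```

```bash
cd pics; python3 -c "
import cv2,numpy as np
a=cv2.imread('rect_scoop.png');b=cv2.imread('rect_brush.png')
cv2.imwrite('rects.png',np.vstack([a[80:400][:, :],b[80:360]]))"
```

```text
(no output)
```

View pics/rects.png

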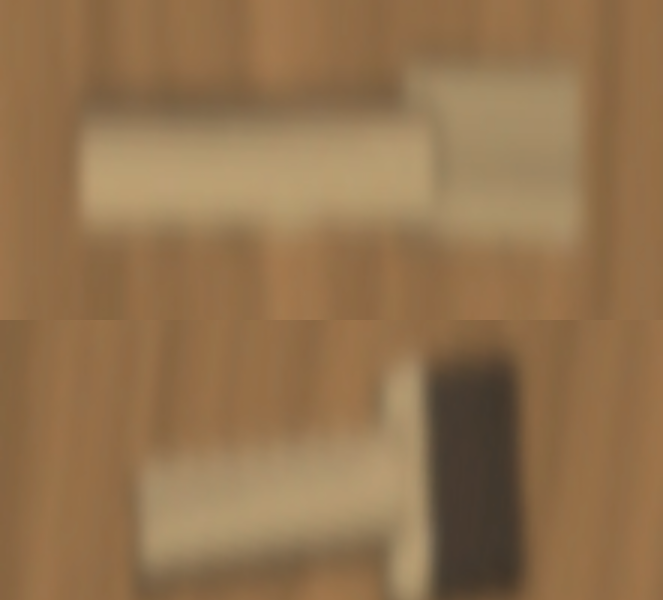

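```bash
cat > plan.py <<'E'
from h import *
from workcell import ctrl
from scipy.spatial.transform import Rotation as Ro
C0=np.array([547.2,38.5]); TA=12.0
def t2w(x,y): 
    a=np.radians(TA); return C0+[x*np.cos(a)-y*np.sin(a),x*np.sin(a)+y*np.cos(a)]
def state():
    o=ctrl.get_obs(); R=Ro.from_rotvec(o["orientation"]).as_matrix(); return o,R
def yaw(R): return np.degrees(np.arctan2(R[1,2],R[0,2])) # jaw axis heading
def show():
    o,R=state(); print("t",round(o["t"],2),"p",o["ee_pos"].round(1) if hasattr(o["ee_pos"],'round') else o["ee_pos"],"jaw yaw",yaw(R).round(2),"tilt xdown",np.round(R[:,0],3),"q",np.round(o["qpos"],2),"F",np.round(o["ft_force"],1),"M",np.round(o["moment"],2),"w",round(float(o["width"]),1)); return o,R
def go(p,jaw=None):
    """needed total tool-frame shift and turn"""
    o,R=show(); d=R.T@(np.array(p,float)-np.array(o["ee_pos"])); tr=0
    if jaw is not None: tr=-((jaw-yaw(R)+180)%360-180)  # tool x is down: +turn about x lowers world yaw
    print("tool shift",d.round(1),"|d|",np.linalg.norm(d).round(1),"turn deg",round(tr,2),"rad",round(np.radians(tr),4)); return d,tr
E
python3 - <<'E'
from plan import *
o,R=show(); print(R.round(3))
go([534.5-10,266.3,120],90); go([534.5-10,266.3,120],-90)
E
```

```text
t 0.1 p [138.6 608.9 222. ] jaw yaw 77.18 tilt xdown [-0.    -0.001 -1.   ] q [ 1.33  0.42  1.63  0.    1.09 -0.02] F [-0.2 -0.2 -0.6] M [-0.02 -0.03 -0.02] w 88.1
[[-0.    -0.975  0.222]
 [-0.001  0.222  0.975]
 [-1.     0.    -0.001]]
t 0.1 p [138.6 608.9 222. ] jaw yaw 77.18 tilt xdown [-0.    -0.001 -1.   ] q [ 1.33  0.42  1.63  0.    1.09 -0.02] F [-0.2 -0.2 -0.6] M [-0.02 -0.03 -0.02] w 88.1
tool shift [ 102.3 -452.4 -248.3] |d| 526.1 turn deg -12.82 rad -0.2238
t 0.1 p [138.6 608.9 222. ] jaw yaw 77.18 tilt xdown [-0.    -0.001 -1.   ] q [ 1.33  0.42  1.63  0.    1.09 -0.02] F [-0.2 -0.2 -0.6] M [-0.02 -0.03 -0.02] w 88.1
tool shift [ 102.3 -452.4 -248.3] |d| 526.1 turn deg 167.18 rad 2.9178
```

Request:
send_rows(
  rows=[
    [4, -40, -5, 0],
    [4, -40, -5, 0],
    [6, -36, -20, 0],
    [6, -36, -20, 0],
    [8, -36, -20, 0],
    [8, -34, -20, 0],
    [8, -34, -20, 0],
    [8, -34, -20, 0],
    [8, -34, -20, 0],
    [8, -30, -20, 0],
  ],
  fingers=0.6,
)

```text
t: 0.93
ee_pos: [450.9, 363.6, 150.4]
orientation: [-1.051, 1.301, 1.055]
ft_force: [0.5, -0.1, -0.1]
width: 52.6
```

```bash
python3 -c "
from plan import *
go([524.5,266.3,80],90)"
```

```text
t 0.93 p [450.9 363.6 150.4] jaw yaw 77.96 tilt xdown [-0.001  0.002 -1.   ] q [ 0.66  0.45  1.78  0.    0.91 -0.71] F [ 0.5 -0.1 -0.1] M [ 0.01 -0.03 -0.  ] w 52.6
tool shift [ 70.1 -92.4 -79.9] |d| 140.8 turn deg -12.04 rad -0.2101
```

Request:
send_rows(
  rows=[
    [16, -23, -20, 0],
    [16, -23, -20, 0],
    [16, -23, -20, 0],
    [16, -23, -20, 0],
    [0, 0, 0, -0.1],
    [0, 0, 0, -0.11],
    [0, 0, 0, 0],
  ],
)

```text
t: 1.52
ee_pos: [531.0, 252.7, 79.1]
orientation: [-1.206, 1.214, 1.211]
ft_force: [-1.0, 0.6, -0.5]
width: 52.8
```

```bash
python3 -c "
from plan import *
go([524.5,266.3,6],90)"
```

```text
t 1.52 p [531.  252.7  79.1] jaw yaw 89.88 tilt xdown [-0.005 -0.    -1.   ] q [ 0.42  0.57  1.79  0.    0.79 -1.15] F [-1.   0.6 -0.5] M [ 0.08 -0.   -0.03] w 52.8
tool shift [73.2  6.2 13.6] |d| 74.7 turn deg -0.12 rad -0.0021
```

Request:
send_rows(
  rows=[
    [10, 6, 13, 0],
    [0, 0, 0, 0],
    [0, 0, 0, 0],
  ],
)

```text
t: 1.77
ee_pos: [524.3, 266.6, 68.0]
orientation: [-1.199, 1.219, 1.205]
ft_force: [1.3, -0.5, 0.7]
width: 52.4
```

```bash
python3 -c "
from plan import *
go([524.5,266.3,6],90)
d=ctrl.get_image('top');im=d['img']
cv2.imwrite('pics/t1.png',cv2.resize(im[190:310,130:290],(800,600),interpolation=cv2.INTER_CUBIC)[:,:,::-1])"
```

```text
t 1.77 p [524.3 266.6  68. ] jaw yaw 89.4 tilt xdown [-0.006 -0.001 -1.   ] q [ 0.45  0.58  1.79  0.    0.77 -1.11] F [ 1.3 -0.5  0.7] M [ 0.02 -0.03  0.05] w 52.4
tool shift [62.  -0.6 -0.2] |d| 62.0 turn deg -0.6 rad -0.0105
```

View pics/t1.png

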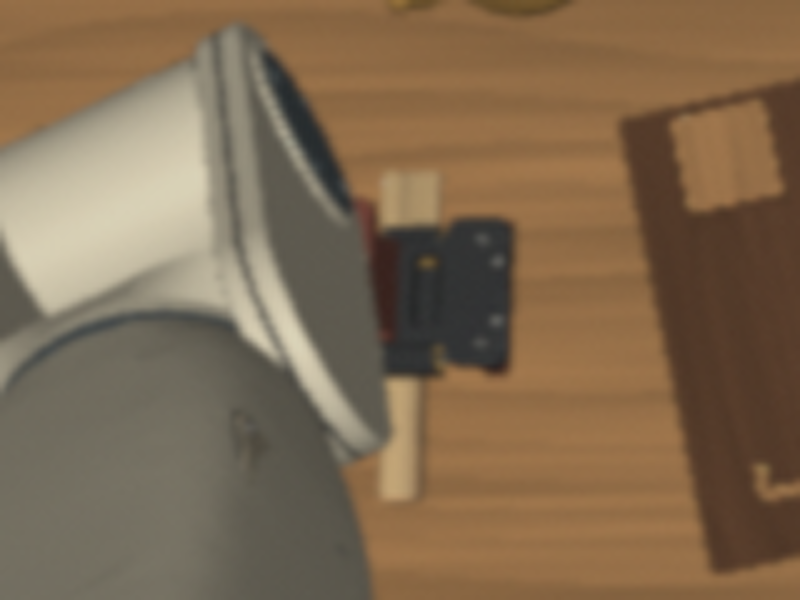

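The gripper straddles the handle (crop 340–510, 200–375). Descending and closing now.

Request:
send_rows(
  rows=[
    [20, 0, 0, -0.01],
    [20, 0, 0, 0],
    [14, 0, 0, 0],
    [6, 0, 0, 0],
    [0, 0, 0, 0],
    [0, 0, 0, 0],
  ],
)

```text
t: 2.32
ee_pos: [524.2, 270.3, 8.6]
orientation: [-1.207, 1.209, 1.211]
ft_force: [0.0, 0.0, -0.2]
width: 53.1
```

Request:
send_rows(
  rows=[
    [0, 0, 0, 0],
    [0, 0, 0, 0],
    [0, 0, 0, 0],
    [0, 0, 0, 0],
    [0, 0, 0, 0],
    [0, 0, 0, 0],
    [0, 0, 0, 0],
    [0, 0, 0, 0],
  ],
  fingers=0,
)

```text
t: 2.98
ee_pos: [526.4, 271.6, 12.8]
orientation: [-1.207, 1.204, 1.207]
ft_force: [-0.9, -0.9, -0.4]
width: 19.5
```

```bash
python3 -c "
from plan import *
show()"
```

```text
t 2.98 p [526.4 271.6  12.8] jaw yaw 89.93 tilt xdown [ 0.004  0.004 -1.   ] q [ 0.46  0.68  1.8   0.    0.66 -1.12] F [-0.9 -0.9 -0.4] M [-0.04 -0.04  0.01] w 19.5
```

Request:
send_rows(
  rows=[
    [0, 0, 0, 0],
    [0, 0, 0, 0],
    [5, 0, -2, 0],
    [2, 0, -1, 0],
  ],
  fingers=0.5,
)

```text
t: 3.32
ee_pos: [526.8, 268.7, 5.8]
orientation: [-1.207, 1.203, 1.207]
ft_force: [0.5, -0.5, 0.3]
width: 41.9
```

```bash
python3 -c "
from plan import *
go([524.5,266.3,6],90)"
```

```text
t 3.32 p [526.8 268.7   5.8] jaw yaw 89.94 tilt xdown [ 0.005  0.005 -1.   ] q [ 0.45  0.69  1.8   0.    0.64 -1.12] F [ 0.5 -0.5  0.3] M [-0.01  0.01  0.  ] w 41.9
tool shift [-0.2  2.3 -2.4] |d| 3.4 turn deg -0.06 rad -0.001
```

Request:
send_rows(
  rows=[
    [0.5, 2, 0, 0],
    [0.5, 0, 0, 0],
    [0.5, 0, 0, 0],
    [0.5, 0, 0, 0],
  ],
  fingers=0,
)

```text
t: 3.65
ee_pos: [523.9, 268.1, 2.4]
orientation: [-1.207, 1.205, 1.207]
ft_force: [-0.6, 0.8, 0.5]
width: 20.8
```

```bash
python3 -c "
from plan import *
show()"
```

```text
t 3.65 p [523.9 268.1   2.4] jaw yaw 89.91 tilt xdown [ 0.003  0.004 -1.   ] q [ 0.45  0.69  1.81  0.    0.64 -1.12] F [-0.6  0.8  0.5] M [0.06 0.02 0.02] w 20.8
```

Request:
send_rows(
  rows=[
    [0, 0, 0, 0],
    [-15, 0, 0, 0],
    [-25, 0, 0, 0],
    [-25, 0, 0, 0],
    [-25, 0, 0, 0],
  ],
)

```text
t: 4.07
ee_pos: [519.4, 265.8, 89.0]
orientation: [-1.206, 1.217, 1.213]
ft_force: [0.5, 0.4, -0.1]
width: 19.6
```

```bash
python3 -c "
from plan import *
show()
p=t2w(-63,-136);print(p)
go([*p,90],12)"
```

```text
t 4.07 p [519.4 265.8  89. ] jaw yaw 89.92 tilt xdown [-0.008 -0.002 -1.   ] q [ 0.45  0.55  1.8   0.    0.8  -1.12] F [ 0.5  0.4 -0.1] M [ 0.06 -0.01 -0.02] w 19.6
[ 513.8526911  -107.62651022]
t 4.07 p [519.4 265.8  89. ] jaw yaw 89.92 tilt xdown [-0.008 -0.002 -1.   ] q [ 0.45  0.55  1.8   0.    0.8  -1.12] F [ 0.5  0.4 -0.1] M [ 0.06 -0.01 -0.02] w 19.6
tool shift [-3.000e-01  5.100e+00 -3.734e+02] |d| 373.4 turn deg 77.92 rad 1.36
```

Request:
send_rows(
  rows=[
    [0, 0, -20, 0],
    [0, 0, -38, 0],
    [0, 0, -38, 0],
    [0, 0, -40, 0],
    [0, 0, -40, 0],
    [0, 0, -40, 0],
    [0, 0, -40, 0],
    [0, 0, -38, 0],
    [0, 0, -38, 0],
    [0, 0, -25, 0],
  ],
)

```text
t: 4.9
ee_pos: [525.8, -97.7, 96.6]
orientation: [-1.218, 1.193, 1.212]
ft_force: [0.4, -0.8, -0.6]
width: 19.8
```

Request:
send_rows(
  rows=[
    [0, 0, 0, 0.12],
    [0, 0, 0, 0.12],
    [0, 0, 0, 0.12],
    [0, 0, 0, 0.12],
    [0, 0, 0, 0.12],
    [0, 0, 0, 0.12],
    [0, 0, 0, 0.12],
    [0, 0, 0, 0.12],
    [0, 0, 0, 0.12],
    [0, 0, 0, 0.12],
  ],
)

```text
t: 5.73
ee_pos: [525.0, -106.4, 97.0]
orientation: [-0.26, 1.544, 0.263]
ft_force: [-0.4, -0.5, -1.0]
width: 20.1
```

```bash
python3 -c "
from plan import *
p=t2w(-63,-136)
go([*p,60],12)
for n in('top','scene'):
  d=ctrl.get_image(n);np.savez(n+'2.npz',**d)
a=np.load('top2.npz')['img'][180:330,250:450];b=np.load('scene2.npz')['img'][150:300,190:390]
cv2.imwrite('pics/t2.png',cv2.resize(np.vstack([a,b]),(800,1200),interpolation=cv2.INTER_CUBIC)[:,:,::-1][:, :].copy()[::2,::2])"
```

```text
t 5.73 p [ 525.  -106.4   97. ] jaw yaw 19.12 tilt xdown [ 0.011  0.003 -1.   ] q [-0.23  0.47  1.91  0.01  0.74 -0.57] F [-0.4 -0.5 -1. ] M [-0.04  0.04 -0.04] w 20.1
tool shift [ 36.9   2.5 -11.3] |d| 38.7 turn deg 7.12 rad 0.1243
```

View pics/t2.png

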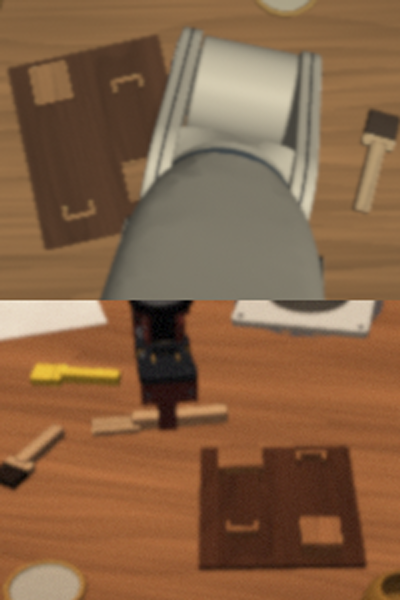

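Request:
send_rows(
  rows=[
    [0, 2, -10, 0.12],
    [10, 0, 0, 0],
    [15, 0, 0, 0],
    [8, 0, 0, 0],
    [0, 0, 0, 0],
  ],
)

```text
t: 6.25
ee_pos: [516.5, -107.9, 62.3]
orientation: [-0.188, 1.548, 0.189]
ft_force: [0.2, 0.5, -1.2]
width: 19.6
```

```bash
python3 -c "
from plan import *
p=t2w(-63,-136)
go([*p,40],12)"
```

```text
t 6.25 p [ 516.5 -107.9   62.3] jaw yaw 13.78 tilt xdown [ 0.014  0.003 -1.   ] q [-0.23  0.53  1.94  0.01  0.66 -0.48] F [ 0.2  0.5 -1.2] M [-0.03  0.05 -0.02] w 19.6
tool shift [22.3  0.9 -2.8] |d| 22.5 turn deg 1.78 rad 0.0311
```

Request:
send_rows(
  rows=[
    [10, 1, -2, 0.03],
    [8, 0, 0, 0],
    [5, 0, 0, 0],
    [4, 0, 0, 0],
  ],
)

```text
t: 6.58
ee_pos: [516.4, -107.6, 34.0]
orientation: [-0.174, 1.548, 0.175]
ft_force: [-0.7, -3.3, 4.3]
width: 19.9
```

```bash
python3 -c "
from plan import *
show()
d=ctrl.get_image('scene');np.savez('scene3.npz',**d)
cv2.imwrite('pics/t3.png',cv2.resize(d['img'][180:280,220:360],(840,600),interpolation=cv2.INTER_CUBIC)[:,:800,::-1])"
```

```text
t 6.58 p [ 516.4 -107.6   34. ] jaw yaw 12.74 tilt xdown [ 0.015  0.002 -1.   ] q [-0.23  0.58  1.95  0.01  0.6  -0.46] F [-0.7 -3.3  4.3] M [-0.18  0.22  0.07] w 19.9
```

View pics/t3.png

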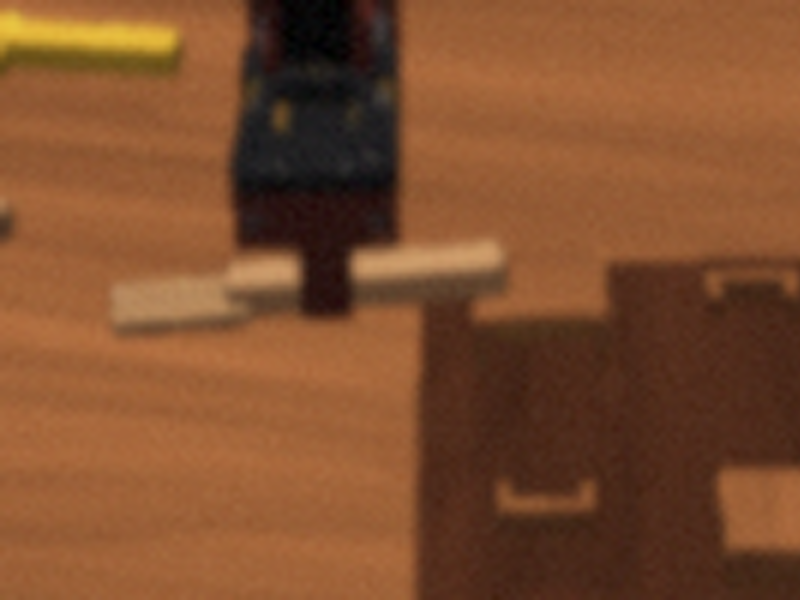

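It works: the tail is on the hood roof near (480,265), the head is dipping and the force is about 4 N. Continuing down.

Request:
send_rows(
  rows=[
    [3, 0, 0, 0],
    [3, 0, 0, 0],
    [3, 0, 0, 0],
    [2, 0, 0, 0],
  ],
)

```text
t: 6.97
ee_pos: [516.9, -108.0, 22.9]
orientation: [-0.176, 1.548, 0.176]
ft_force: [-0.6, -0.6, 4.2]
width: 19.7
```

```bash
python3 -c "
from plan import *
show()
d=ctrl.get_image('scene');np.savez('scene3.npz',**d)
cv2.imwrite('pics/t4.png',cv2.resize(d['img'][180:280,220:360],(840,600),interpolation=cv2.INTER_CUBIC)[:,:800,::-1])"
```

```text
t 6.97 p [ 516.9 -108.    22.9] jaw yaw 12.88 tilt xdown [ 0.015  0.002 -1.   ] q [-0.23  0.6   1.95  0.01  0.58 -0.46] F [-0.6 -0.6  4.2] M [0.08 0.34 0.05] w 19.7
```

View pics/t4.png

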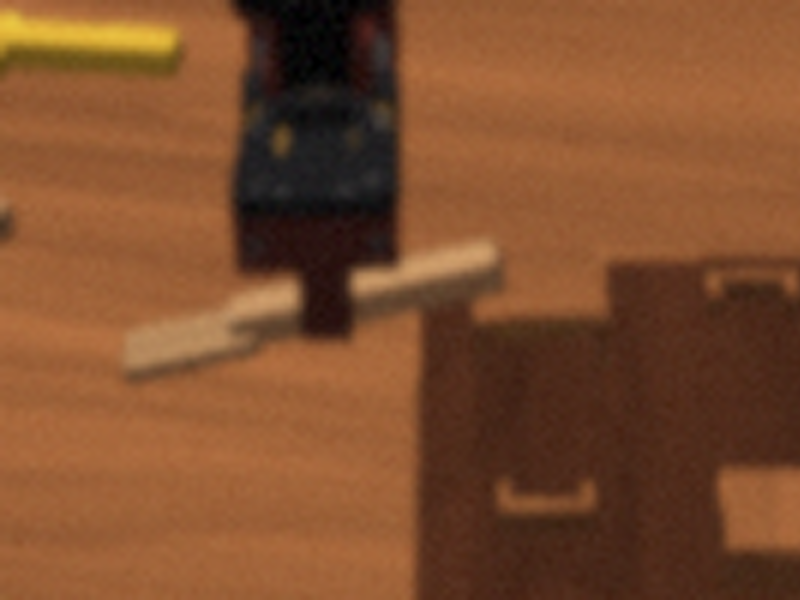

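```bash
cat >> plan.py <<'E'
def plane_pts(d,uv,p0,heading):
    """rays onto vertical plane through p0 along heading(deg); returns (along, z)"""
    uv=np.atleast_2d(np.array(uv,float));K=d["mtx"];T=d["world_from_camera"]
    r=np.c_[(uv-[K[0,2],K[1,2]])/[K[0,0],K[1,1]],np.ones(len(uv))]@T[:3,:3].T
    h=np.radians(heading);n=np.array([-np.sin(h),np.cos(h),0]);e=np.array([np.cos(h),np.sin(h),0])
    s=((np.array(p0)-T[:3,3])@n)/(r@n); P=T[:3,3]+r*s[:,None]
    return np.c_[(P-p0)@e,P[:,2]]
E
python3 -c "
from plan import *
d=load('scene3.npz')
o,R=state(); p=np.array(o['ee_pos'])
f=lambda a:[[220+x/6-.5,180+y/6-.5] for x,y in a]
# near side (+x side, 10 mm): bottom edges
n=np.array([.97,.22,0])*10
q=plane_pts(d,f([(370,320),(500,288)]),p+n,-77);print(q,np.degrees(np.arctan2(*(q[1]-q[0])[::-1])))
q=plane_pts(d,f([(230,305),(495,243)]),p,-77);print(q,np.degrees(np.arctan2(*(q[1]-q[0])[::-1])))
q=plane_pts(d,f([(125,378),(253,348)]),p+1.5*n,-77);print(q)
"
```

```text
[[-16.62180149  31.17020613]
 [-72.54215175  46.62739486]] 164.54843585325446
[[ 43.5927655   33.51318855]
 [-70.78713928  63.15187047]] 165.47275827739594
[[89.76702742  6.68163911]
 [33.84822794 21.33079353]]
```

Request:
send_rows(
  rows=[
    [-15, 0, 0, 0],
    [-25, 0, 0, 0],
    [-25, 0, 0, 0],
    [-10, 0, 0, -0.1],
    [0, 0, 0, -0.12],
    [0, 0, 0, -0.12],
    [0, 0, 0, -0.12],
    [0, 0, 0, -0.12],
    [0, 0, 0, -0.12],
    [0, 0, 0, -0.12],
  ],
)

```text
t: 7.85
ee_pos: [516.2, -106.4, 99.3]
orientation: [-0.839, 1.387, 0.83]
ft_force: [0.4, 0.8, -1.3]
width: 19.8
```

Request:
send_rows(
  rows=[
    [0, 0, 0, -0.12],
    [0, 0, 0, -0.12],
    [0, 0, 0, -0.12],
    [0, 0, 0, -0.12],
    [0, 0, 0, -0.12],
    [0, 0, 0, -0.12],
    [0, 0, 0, -0.1],
  ],
)

```text
t: 8.43
ee_pos: [516.1, -104.8, 97.3]
orientation: [-1.476, 1.001, 1.456]
ft_force: [-0.9, -0.7, -1.3]
width: 19.8
```

```bash
python3 -c "
from plan import *
p=t2w(-60,47);print(p)
go([*p,90],102)"
```

```text
[478.73929449  71.99823579]
t 8.43 p [ 516.1 -104.8   97.3] jaw yaw 110.64 tilt xdown [ 0.018  0.006 -1.   ] q [-0.23  0.46  1.94  0.01  0.73 -2.17] F [-0.9 -0.7 -1.3] M [ 0.05  0.   -0.01] w 19.8
tool shift [  7.6 -27.2 178.7] |d| 180.9 turn deg 8.64 rad 0.1509
```

Request:
send_rows(
  rows=[
    [0, 0, 0, 0.08],
    [0, 0, 0, 0.07],
    [0, 0, 20, 0],
    [0, 0, 32, 0],
    [0, 0, 32, 0],
    [0, 0, 32, 0],
    [2, 0, 32, 0],
    [2, 0, 20, 0],
    [0, 0, 8, 0],
    [0, 0, 0, 0],
  ],
)

```text
t: 9.27
ee_pos: [479.2, 74.1, 91.4]
orientation: [-1.368, 1.083, 1.345]
ft_force: [-0.1, -0.2, -0.4]
width: 19.7
```

```bash
python3 -c "
from plan import *
p=t2w(-60,47);print(p)
go([*p,90],102)
for n in('top','scene'):
  d=ctrl.get_image(n);np.savez(n+'5.npz',**d)
a=np.load('top5.npz')['img'][180:310,230:370];b=np.load('scene5.npz')['img'][170:300,270:410]
cv2.imwrite('pics/t5.png',cv2.resize(np.hstack([a,b]),(800,372),interpolation=cv2.INTER_CUBIC)[:,:,::-1])"
```

```text
[478.73929449  71.99823579]
t 9.27 p [479.2  74.1  91.4] jaw yaw 101.93 tilt xdown [ 0.022  0.007 -1.   ] q [ 0.13  0.42  2.03  0.01  0.66 -1.66] F [-0.1 -0.2 -0.4] M [-0.01 -0.03  0.03] w 19.7
tool shift [ 1.4  0.9 -2. ] |d| 2.6 turn deg -0.07 rad -0.0013
```

View pics/t5.png

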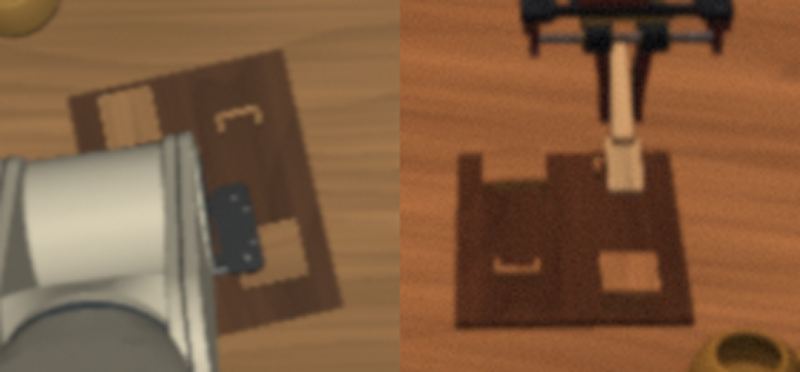

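Request:
send_rows(
  rows=[
    [14, 0, -2, 0],
    [20, 0, 0, 0],
    [12, 0, 0, 0],
    [6, 0, 0, 0],
    [0, 0, 0, 0],
  ],
)

```text
t: 9.78
ee_pos: [485.6, 65.4, 39.0]
orientation: [-1.366, 1.083, 1.335]
ft_force: [-0.6, 0.0, 0.2]
width: 19.8
```

```bash
python3 -c "
from plan import *
p=t2w(-50,47);print(p)
go([*p,36],102)
d=ctrl.get_image('scene');np.savez('scene6.npz',**d)
cv2.imwrite('pics/t6.png',cv2.resize(d['img'][200:290,290:390],(800,720),interpolation=cv2.INTER_CUBIC)[60:660,:,::-1])"
```

```text
[488.52077049  74.07735269]
t 9.78 p [485.6  65.4  39. ] jaw yaw 101.5 tilt xdown [ 0.028  0.006 -1.   ] q [ 0.11  0.53  2.04  0.01  0.54 -1.67] F [-0.6  0.   0.2] M [ 0.05  0.04 -0.01] w 19.8
tool shift [ 3.2 -4.5  7.9] |d| 9.7 turn deg -0.5 rad -0.0087
```

View pics/t6.png

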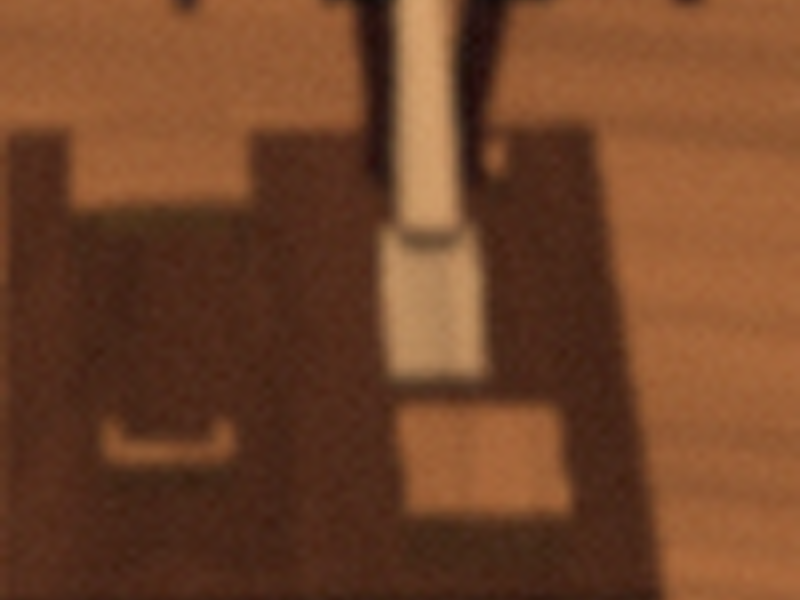

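Request:
send_rows(
  rows=[
    [1, 0, 8, -0.008],
    [1, 0, 0, 0],
    [0, 0, 0, 0],
  ],
)

```text
t: 10.08
ee_pos: [485.5, 72.7, 38.8]
orientation: [-1.372, 1.078, 1.337]
ft_force: [-0.2, 0.1, -1.0]
width: 19.7
```

```bash
cat > look.py <<'E'
import sys
from plan import *
n=sys.argv[1];k=sys.argv[2]
d=ctrl.get_image(n);np.savez(f'{n}{k}.npz',**d)
x,y,w,h=map(int,sys.argv[3:7])
s=min(800/w,600/h)
cv2.imwrite(f'pics/{n}{k}.png',cv2.resize(d['img'][y:y+h,x:x+w],None,fx=s,fy=s,interpolation=cv2.INTER_CUBIC)[:,:,::-1])
show()
E
python3 -c "
from plan import *
p=t2w(-50,47);print(p)
go([*p,36],102)"; python3 look.py scene 7 290 205 100 75
```

```text
[488.52077049  74.07735269]
t 10.08 p [485.5  72.7  38.8] jaw yaw 101.86 tilt xdown [ 0.031  0.007 -1.   ] q [ 0.12  0.53  2.04  0.01  0.54 -1.66] F [-0.2  0.1 -1. ] M [0.05 0.04 0.01] w 19.7
tool shift [ 2.9 -3.2  0.7] |d| 4.3 turn deg -0.14 rad -0.0024
t 10.13 p [485.5  72.8  38.9] jaw yaw 101.87 tilt xdown [ 0.031  0.007 -0.999] q [ 0.12  0.53  2.04  0.01  0.54 -1.66] F [0.1 0.  0.4] M [0.02 0.01 0.04] w 19.5
```

View pics/scene7.png

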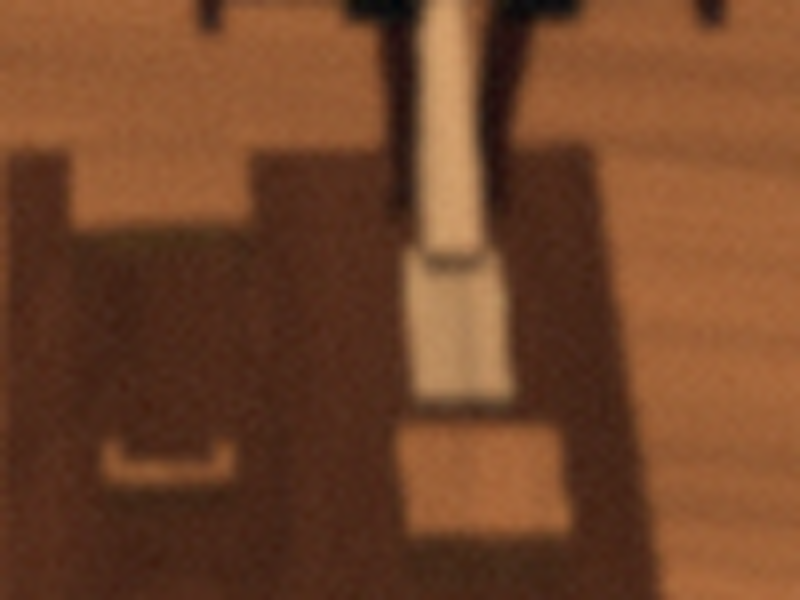

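```bash
python3 -c "
from plan import *
d=load('scene7.npz')
a=np.radians(TA);ex=np.array([np.cos(a),np.sin(a)]);ey=np.array([-ex[1],ex[0]])
f=lambda x,y:[290+x/8-.5,205+y/8-.5]
def L(uv,z):
    P=ray(d,uv,z)[:,:2]-C0; return np.c_[P@ex,P@ey].round(1)
print('blade front bottom L,R',L([f(412,405),f(516,403)],14))
print('blade rear top corners',L([f(405,248),f(503,248)],32))
print('handle front top',L([f(422,250),f(490,250)],42))
print('hood corners',L([f(395,425),f(560,425),f(405,535),f(573,535)],31))
print('end wall near',L([f(102,475),f(236,475)],22))
print('TCP tray',((np.array([485.5,72.7])-C0)@ex).round(1),((np.array([485.5,72.7])-C0)@ey).round(1))
"
```

```text
blade front bottom L,R [[22.5 29.9]
 [22.1 62.4]]
blade rear top corners [[-34.8  30.6]
 [-34.2  61.9]]
handle front top [[-20.5  34.8]
 [-20.   56.3]]
hood corners [[ 52.9  22.3]
 [ 53.9  72.5]
 [104.1  22.3]
 [105.1  71.9]]
end wall near [[ 64.  -67. ]
 [ 64.8 -26.4]]
TCP tray -53.2 46.3
```

Request:
send_rows(
  rows=[
    [4, -3, 1, 0],
    [3, -8, 0, 0],
    [0, -10, 0, 0],
    [0, -6, 0, 0],
    [0, 0, 0, 0],
  ],
)

```text
t: 10.55
ee_pos: [516.0, 80.7, 33.5]
orientation: [-1.374, 1.075, 1.336]
ft_force: [0.2, -0.5, -0.5]
width: 19.8
```

```bash
python3 -c "
from plan import *
p=t2w(-12,47);print(p)
go([*p,32],102)"; python3 look.py scene 8 290 205 100 75
```

```text
[525.69037932  81.97799694]
t 10.55 p [516.   80.7  33.5] jaw yaw 101.93 tilt xdown [ 0.034  0.007 -0.999] q [ 0.13  0.57  1.98  0.    0.56 -1.65] F [ 0.2 -0.5 -0.5] M [ 0.03  0.02 -0.02] w 19.8
tool shift [ 1.8 -9.7 -0.8] |d| 9.9 turn deg -0.07 rad -0.0012
t 10.6 p [515.5  80.6  33.4] jaw yaw 101.93 tilt xdown [ 0.034  0.007 -0.999] q [ 0.13  0.57  1.98  0.    0.56 -1.65] F [ 0.6 -0.  -0.5] M [ 0. -0. -0.] w 19.7
```

View pics/scene8.png

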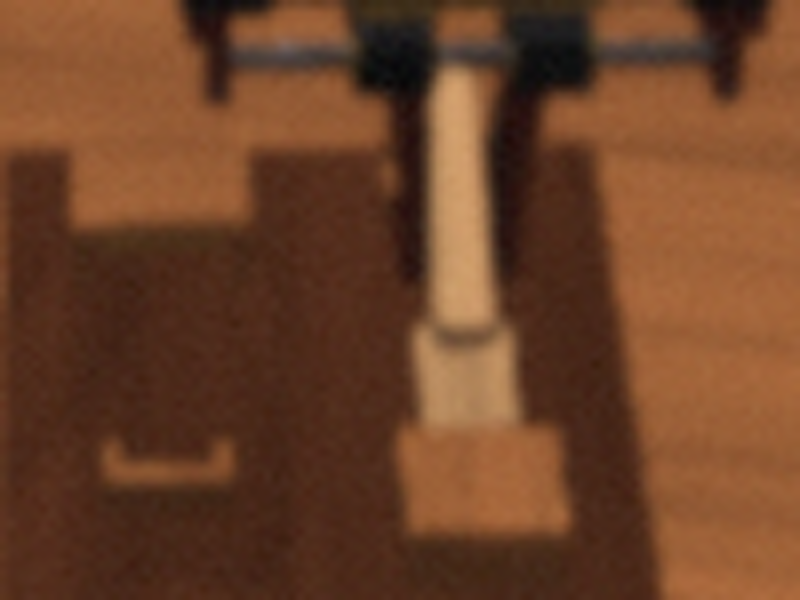

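The blade is now under the hood edge (crop 420–520, 430) and laterally centred. Advancing to the stop.

Request:
send_rows(
  rows=[
    [0, -4, 0, 0],
    [0, -4, 0, 0],
    [0, -3, 0, 0],
  ],
)

```text
t: 10.85
ee_pos: [525.9, 82.9, 33.5]
orientation: [-1.373, 1.077, 1.338]
ft_force: [-3.2, -0.5, -1.1]
width: 19.8
```

```bash
cat > w.py <<'E'
from plan import *
import sys
o,R=show(); a=np.radians(TA);ex=np.array([np.cos(a),np.sin(a)]);ey=np.array([-ex[1],ex[0]])
q=np.array(o["ee_pos"])[:2]-C0; f=np.array(o["ft_force"])
print("tray x,y",(q@ex).round(1),(q@ey).round(1),"F tray",(f[:2]@ex).round(1),(f[:2]@ey).round(1),f[2].round(1),"jaw-102:",(yaw(R)-102).round(2))
E
python3 w.py
```

```text
t 10.85 p [525.9  82.9  33.5] jaw yaw 101.93 tilt xdown [ 0.032  0.007 -0.999] q [ 0.13  0.58  1.95  0.    0.58 -1.65] F [-3.2 -0.5 -1.1] M [-0.12  0.75 -0.02] w 19.8
tray x,y -11.6 47.9 F tray -3.2 0.2 -1.1 jaw-102: -0.07
```

Request:
send_rows(
  rows=[
    [0, -3, -0.5, 0],
    [0, -3, 0, 0],
    [0, -3, 0, 0],
  ],
)

```text
t: 11.1
ee_pos: [531.4, 83.8, 32.7]
orientation: [-1.37, 1.083, 1.344]
ft_force: [-4.4, -1.0, 0.8]
width: 19.6
```

```bash
python3 w.py; python3 look.py scene 9 290 185 100 75
```

```text
t 11.1 p [531.4  83.8  32.7] jaw yaw 101.94 tilt xdown [ 0.023  0.006 -1.   ] q [ 0.13  0.59  1.93  0.    0.6  -1.65] F [-4.4 -1.   0.8] M [-0.18  0.71  0.01] w 19.6
tray x,y -6.0 47.6 F tray -4.5 -0.1 0.8 jaw-102: -0.06
t 11.15 p [531.9  83.9  32.7] jaw yaw 101.94 tilt xdown [ 0.024  0.006 -1.   ] q [ 0.13  0.59  1.93  0.    0.6  -1.65] F [-4.8 -0.3 -0.5] M [-0.2   0.86  0.04] w 19.5
```

View pics/scene9.png

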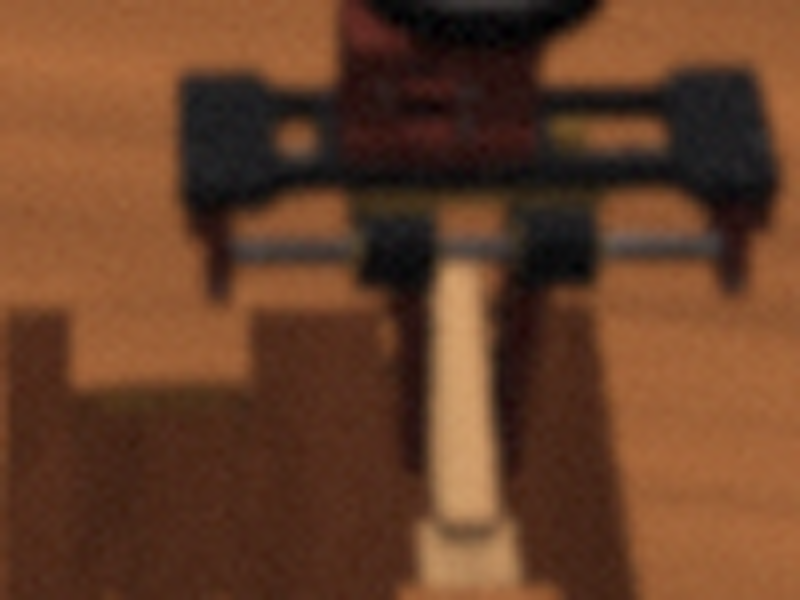

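Request:
send_rows(
  rows=[
    [4, 0, 0, 0],
    [4, 0, 0, 0],
    [3, 0, 0, 0],
  ],
)

```text
t: 11.4
ee_pos: [531.0, 83.7, 21.4]
orientation: [-1.369, 1.085, 1.345]
ft_force: [-5.8, -0.5, 3.9]
width: 20.1
```

```bash
python3 w.py
```

```text
t 11.4 p [531.   83.7  21.4] jaw yaw 101.94 tilt xdown [ 0.022  0.005 -1.   ] q [ 0.13  0.61  1.94  0.    0.58 -1.65] F [-5.8 -0.5  3.9] M [-0.1   0.66  0.01] w 20.1
tray x,y -6.4 47.6 F tray -5.7 0.7 3.9 jaw-102: -0.06
```

Request:
send_rows(
  rows=[
    [3, 0.5, 0, 0],
    [3, 0, 0, 0],
    [3, 0, 0, 0],
  ],
)

```text
t: 11.65
ee_pos: [529.9, 83.5, 11.5]
orientation: [-1.369, 1.085, 1.346]
ft_force: [-5.0, -0.8, 3.0]
width: 19.4
```

```bash
python3 w.py; python3 look.py scene 10 290 185 100 75
```

```text
t 11.65 p [529.9  83.5  11.5] jaw yaw 101.94 tilt xdown [ 0.021  0.005 -1.   ] q [ 0.13  0.62  1.94  0.    0.56 -1.65] F [-5.  -0.8  3. ] M [-0.05  0.51  0.03] w 19.4
tray x,y -7.5 47.6 F tray -5.0 0.2 3.0 jaw-102: -0.06
t 11.7 p [529.9  83.5  11.1] jaw yaw 101.93 tilt xdown [ 0.021  0.005 -1.   ] q [ 0.13  0.62  1.94  0.    0.56 -1.65] F [-4.  -1.2  3. ] M [-0.02  0.32  0.02] w 19.2
```

View pics/scene10.png

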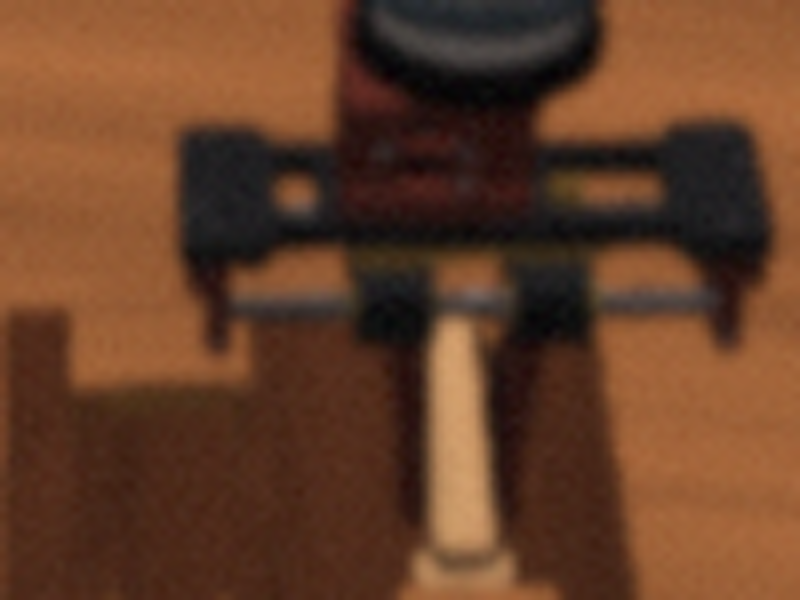

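Request:
send_rows(
  rows=[
    [1.5, -0.5, 0, 0],
    [1, -0.3, 0, 0],
  ],
)

```text
t: 11.87
ee_pos: [529.9, 83.5, 8.4]
orientation: [-1.368, 1.086, 1.347]
ft_force: [-9.5, -1.6, 26.3]
width: 19.9
```

```bash
python3 w.py;python3 look.py scene 11 290 185 100 75; python3 -c "
from plan import *
d=load('scene11.npz')
a=np.radians(TA);ex=np.array([np.cos(a),np.sin(a)]);ey=np.array([-ex[1],ex[0]])
f=lambda x,y:[290+x/8-.5,185+y/8-.5]
for z in (26,30,36):
  P=ray(d,[f(465,552),f(455,320)],z)[:,:2]-C0; print(z,np.c_[P@ex,P@ey].round(1))
"
```

```text
t 11.87 p [529.9  83.5   8.4] jaw yaw 101.93 tilt xdown [ 0.019  0.005 -1.   ] q [ 0.13  0.63  1.94  0.    0.55 -1.65] F [-9.5 -1.6 26.3] M [-0.2   1.53 -0.02] w 19.9
tray x,y -7.5 47.6 F tray -9.6 0.4 26.3 jaw-102: -0.07
t 11.92 p [529.9  83.5   8.5] jaw yaw 101.93 tilt xdown [ 0.019  0.005 -1.   ] q [ 0.13  0.63  1.94  0.    0.55 -1.65] F [-5.3 -1.6  6. ] M [-0.09  0.78 -0.05] w 19.6
26 [[ 31.2  45.4]
 [-90.3  50.6]]
30 [[ 36.1  44.9]
 [-84.8  50.1]]
36 [[ 43.5  44.1]
 [-76.6  49.3]]
```

View pics/scene11.png

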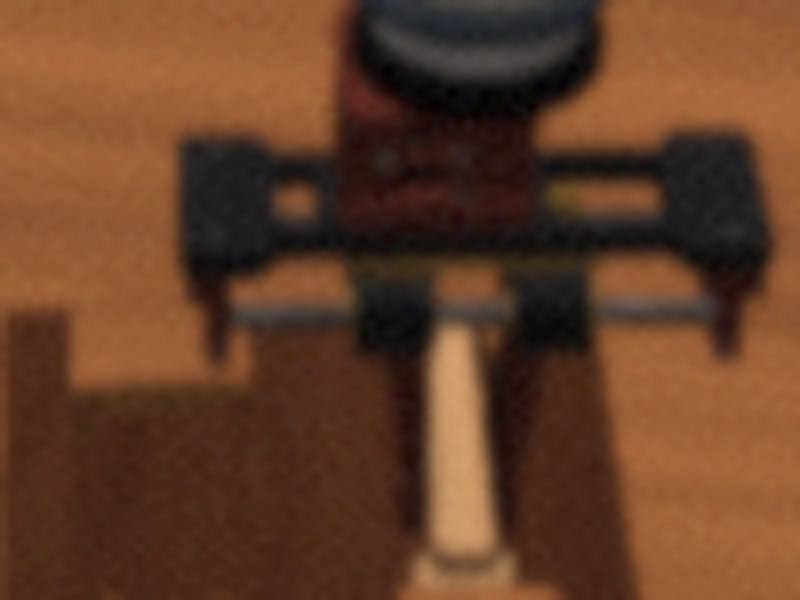

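Request:
send_rows(
  rows=[
    [0, 0, 0, 0],
    [0, 0, 0, 0],
    [-1, 0, 0, 0],
    [-1, 0, 0, 0],
  ],
  fingers=0.5,
)

```text
t: 12.25
ee_pos: [533.9, 84.1, 11.1]
orientation: [-1.371, 1.08, 1.341]
ft_force: [0.0, -0.4, 0.1]
width: 41.9
```

```bash
python3 w.py;python3 look.py scene 12 290 185 100 75
```

```text
t 12.25 p [533.9  84.1  11.1] jaw yaw 101.92 tilt xdown [ 0.027  0.006 -1.   ] q [ 0.13  0.63  1.93  0.    0.55 -1.65] F [ 0.  -0.4  0.1] M [-0.02  0.02 -0.01] w 41.9
tray x,y -3.5 47.4 F tray -0.0 -0.4 0.1 jaw-102: -0.08
t 12.3 p [534.1  84.1  11.4] jaw yaw 101.92 tilt xdown [ 0.028  0.006 -1.   ] q [ 0.13  0.63  1.93  0.    0.55 -1.65] F [ 0.3 -0.1  0.6] M [-0.01  0.02 -0.01] w 43.3
```

View pics/scene12.png

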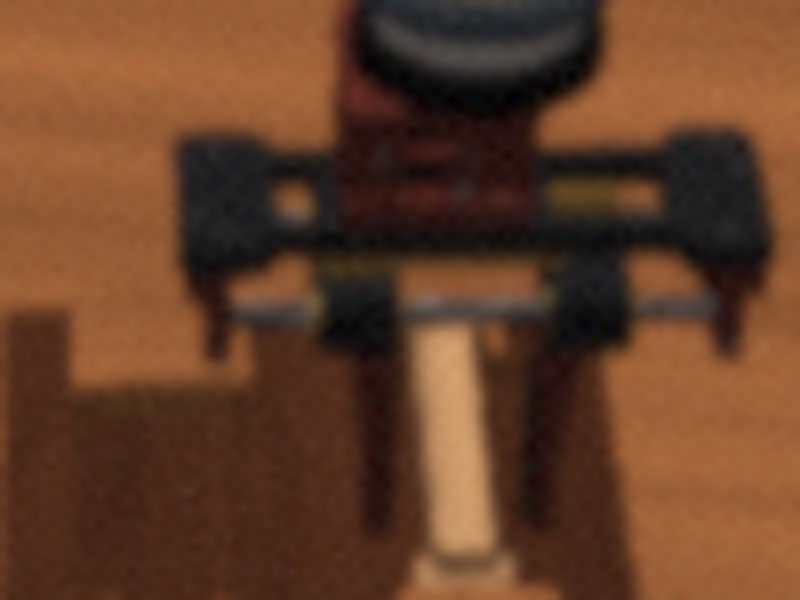

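Request:
send_rows(
  rows=[
    [-10, 0, 0, 0],
    [-25, 0, 0, 0],
    [-35, 0, 0, 0],
    [-35, 0, 0, 0],
    [-20, 30, 0, 0],
    [0, 40, 0, 0],
    [0, 40, 0, 0],
  ],
)

```text
t: 12.88
ee_pos: [430.3, 61.6, 142.8]
orientation: [-1.378, 1.07, 1.331]
ft_force: [-0.2, -0.0, 0.0]
width: 43.7
```

```bash
python3 w.py;python3 look.py scene 13 290 205 100 75;python3 look.py top 13 230 190 140 105
```

```text
t 12.88 p [430.3  61.6 142.8] jaw yaw 101.96 tilt xdown [ 0.041  0.008 -0.999] q [ 0.11  0.26  2.12  0.    0.72 -1.67] F [-0.2 -0.   0. ] M [0.03 0.03 0.01] w 43.7
tray x,y -109.5 46.9 F tray -0.2 -0.0 0.0 jaw-102: -0.04
t 12.93 p [420.   60.1 140.7] jaw yaw 101.96 tilt xdown [ 0.029  0.006 -1.   ] q [ 0.11  0.25  2.14  0.    0.72 -1.67] F [-7.6 -0.5 -0.5] M [-0.02  0.32  0.  ] w 44.1
t 12.98 p [423.3  60.6 140.9] jaw yaw 101.93 tilt xdown [ 0.031  0.007 -0.999] q [ 0.11  0.26  2.13  0.    0.72 -1.67] F [-0.1  0.4  0.2] M [0.05 0.04 0.06] w 43.6
```

View pics/scene13.png

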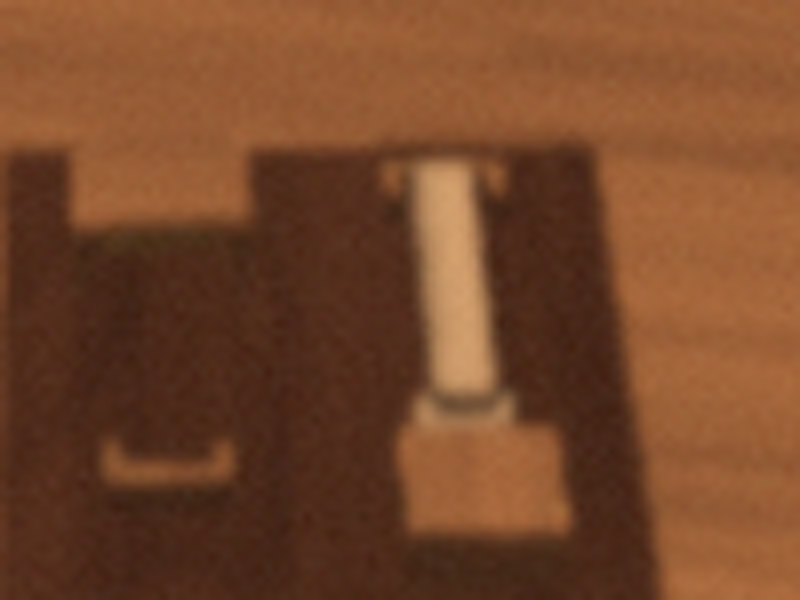

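View pics/top13.png

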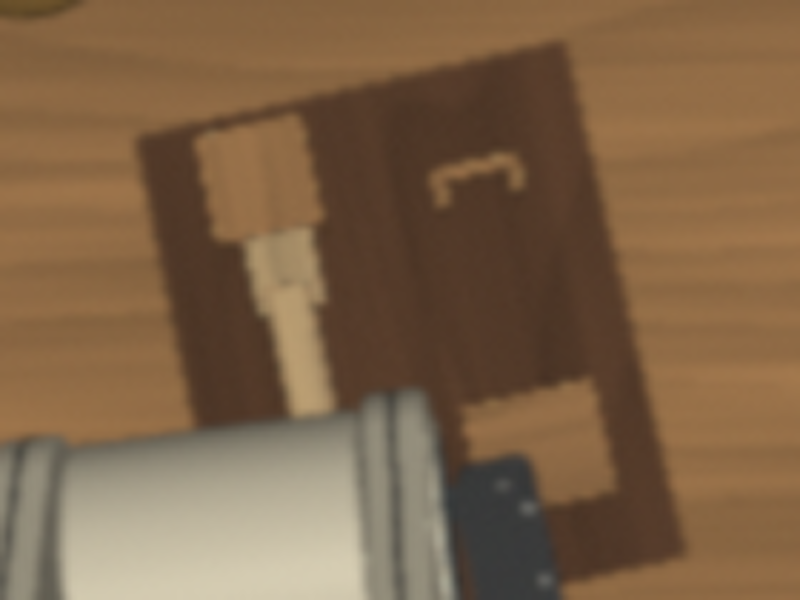

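The scoop lies behind the end wall (scene crop: tail 415–475, y≈165, between the cheeks) with its head under the hood. Now the brush.

```bash
python3 -c "
from plan import *
go([507,-299.7,100],73)"
```

```text
t 12.98 p [423.3  60.6 140.9] jaw yaw 101.93 tilt xdown [ 0.031  0.007 -0.999] q [ 0.11  0.26  2.13  0.    0.72 -1.67] F [-0.1  0.4  0.2] M [0.05 0.04 0.06] w 43.6
tool shift [  41.1   -6.1 -369.9] |d| 372.2 turn deg 28.93 rad 0.5049
```

Request:
send_rows(
  rows=[
    [0, 0, -30, 0],
    [2, -1, -40, 0],
    [4, -1, -40, 0],
    [4, -1, -40, 0],
    [4, -1, -40, 0],
    [4, -1, -40, 0],
    [4, -1, -40, 0],
    [4, 0, -40, 0],
    [4, 0, -35, 0],
    [2, 0, -15, 0],
  ],
  fingers=0.6,
)

```text
t: 13.82
ee_pos: [514.1, -303.2, 117.5]
orientation: [-1.392, 1.065, 1.33]
ft_force: [0.7, -0.3, 0.4]
width: 52.8
```

Request:
send_rows(
  rows=[
    [0, 0, 0, 0.125],
    [0, 0, 0, 0.125],
    [0, 0, 0, 0.125],
    [0, 0, 0, 0.12],
    [0, 0, 0, 0],
  ],
)

```text
t: 14.23
ee_pos: [517.6, -312.2, 119.1]
orientation: [-1.012, 1.291, 0.959]
ft_force: [0.2, -0.1, 0.2]
width: 52.4
```

```bash
python3 -c "
from plan import *
go([507,-299.7,80],73)"
```

```text
t 14.23 p [ 517.6 -312.2  119.1] jaw yaw 73.29 tilt xdown [ 0.052 -0.001 -0.999] q [-0.58  0.51  1.78  0.04  0.81 -1.88] F [ 0.2 -0.1  0.2] M [-0.06 -0.02  0.02] w 52.4
tool shift [38.5 15.7  8.4] |d| 42.4 turn deg 0.29 rad 0.0051
```

Request:
send_rows(
  rows=[
    [20, 15, 8, 0.005],
    [15, 0, 0, 0],
    [0, 0, 0, 0],
    [0, 0, 0, 0],
  ],
)

```text
t: 14.57
ee_pos: [509.9, -301.7, 85.3]
orientation: [-1.022, 1.286, 0.96]
ft_force: [1.3, 0.0, -0.8]
width: 52.5
```

```bash
python3 -c "
from plan import *
go([507,-299.7,6],73)"; python3 look.py top 14 390 215 100 75
```

```text
t 14.57 p [ 509.9 -301.7   85.3] jaw yaw 73.75 tilt xdown [ 0.057 -0.004 -0.998] q [-0.57  0.54  1.82  0.04  0.73 -1.88] F [ 1.3  0.  -0.8] M [-0.01  0.03  0.04] w 52.5
tool shift [79.   7.8  0.2] |d| 79.3 turn deg 0.75 rad 0.013
t 14.62 p [ 510.1 -301.9   85.4] jaw yaw 73.73 tilt xdown [ 0.057 -0.005 -0.998] q [-0.57  0.54  1.82  0.04  0.73 -1.88] F [ 0.2  0.  -0.1] M [ 0.02  0.01 -0.01] w 52.6
```

View pics/top14.png

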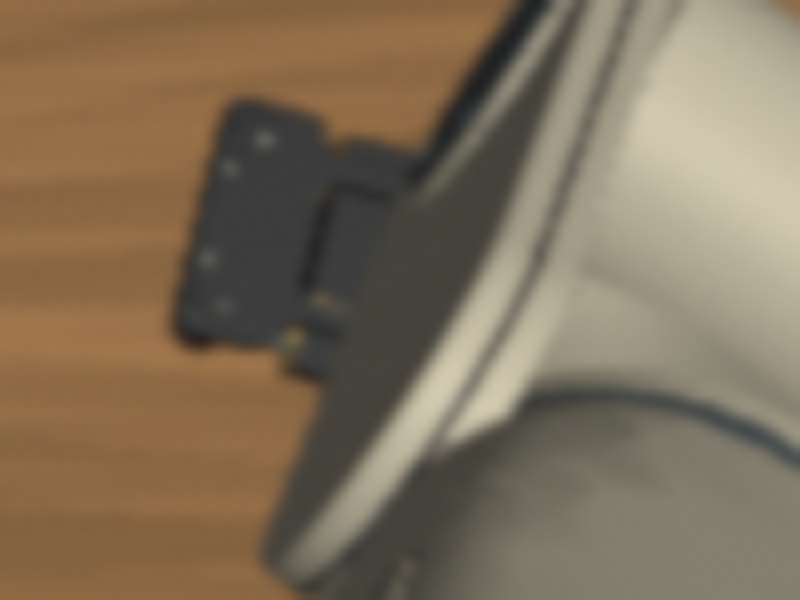

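Request:
send_rows(
  rows=[
    [20, 3, 0, 0.01],
    [20, 2, 0, 0],
    [15, 2, 0, 0],
    [0, 0, 0, 0],
  ],
)

```text
t: 14.95
ee_pos: [511.2, -302.9, 33.9]
orientation: [-1.026, 1.284, 0.948]
ft_force: [0.3, 0.3, -0.2]
width: 52.8
```

```bash
python3 -c "
from plan import *
go([507,-299.7,5],73)";  python3 look.py scene 15 150 180 100 75
```

```text
t 14.95 p [ 511.2 -302.9   33.9] jaw yaw 73.49 tilt xdown [ 0.066 -0.01  -0.998] q [-0.57  0.63  1.83  0.05  0.62 -1.89] F [ 0.3  0.3 -0.2] M [ 0.02  0.01 -0.04] w 52.8
tool shift [28.5  6.8  1.6] |d| 29.4 turn deg 0.49 rad 0.0086
t 15.0 p [ 512.  -303.4   35.2] jaw yaw 73.49 tilt xdown [ 0.067 -0.011 -0.998] q [-0.57  0.63  1.83  0.05  0.62 -1.89] F [ 0.9 -0.1  0.6] M [ 0.   -0.05 -0.05] w 52.7
```

View pics/scene15.png

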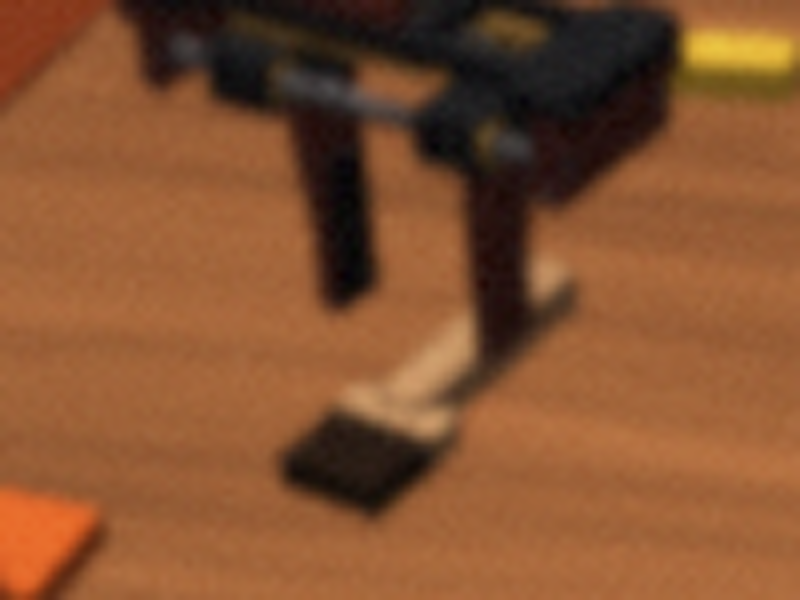

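Request:
send_rows(
  rows=[
    [12, 5, 2, 0.009],
    [12, 2, 0, 0],
    [6, 0, 0, 0],
    [0, 0, 0, 0],
  ],
)

```text
t: 15.33
ee_pos: [511.9, -302.4, 8.6]
orientation: [-1.028, 1.282, 0.935]
ft_force: [-0.3, 0.8, 0.3]
width: 52.5
```

```bash
python3 -c "
from plan import *
go([507,-299.7,5],73)"
```

```text
t 15.33 p [ 511.9 -302.4    8.6] jaw yaw 73.12 tilt xdown [ 0.074 -0.015 -0.997] q [-0.57  0.67  1.84  0.05  0.56 -1.89] F [-0.3  0.8  0.3] M [0.02 0.03 0.01] w 52.5
tool shift [3.2 5.7 1.1] |d| 6.7 turn deg 0.12 rad 0.0021
```

Request:
send_rows(
  rows=[
    [3, 5, 1, 0],
    [1, 1, 0, 0],
    [0, 0, 0, 0],
  ],
)

```text
t: 15.58
ee_pos: [507.6, -300.4, 5.2]
orientation: [-1.03, 1.281, 0.934]
ft_force: [-0.5, 0.8, 0.3]
width: 52.6
```

```bash
python3 -c "
from plan import *
go([507,-299.7,5],73)"
```

```text
t 15.58 p [ 507.6 -300.4    5.2] jaw yaw 73.17 tilt xdown [ 0.076 -0.016 -0.997] q [-0.57  0.67  1.85  0.05  0.55 -1.89] F [-0.5  0.8  0.3] M [ 0.04  0.08 -0.  ] w 52.6
tool shift [0.2 0.8 0.5] |d| 0.9 turn deg 0.17 rad 0.003
```

Request:
send_rows(
  rows=[
    [0, 0, 0, 0],
    [0.3, 0, 0, 0],
    [0.3, 0, 0, 0],
    [0.3, 0, 0, 0],
    [0.3, 0, 0, 0],
  ],
  fingers=0,
)

```text
t: 16.0
ee_pos: [508.4, -300.9, 5.3]
orientation: [-1.032, 1.28, 0.932]
ft_force: [0.0, 0.5, 0.5]
width: 22.7
```

```bash
python3 -c "
from plan import *
go([507,-299.7,5],73)"
```

```text
t 16.0 p [ 508.4 -300.9    5.3] jaw yaw 73.18 tilt xdown [ 0.077 -0.017 -0.997] q [-0.57  0.67  1.85  0.05  0.54 -1.89] F [0.  0.5 0.5] M [ 0.02  0.   -0.06] w 22.7
tool shift [0.1 1.7 0.8] |d| 1.9 turn deg 0.18 rad 0.0031
```

Request:
send_rows(
  rows=[
    [0.3, 0, 0, 0],
    [0.3, 0, 0, 0],
    [0, 0, 0, 0],
    [-15, 0, 0, 0],
    [-25, 0, 0, 0],
    [-25, 0, 0, 0],
    [-25, 0, 0, 0],
    [-10, 0, 0, 0],
  ],
)

```text
t: 16.67
ee_pos: [498.1, -297.5, 103.9]
orientation: [-1.025, 1.284, 0.94]
ft_force: [0.1, -0.8, -0.7]
width: 19.8
```

```bash
python3 -c "
from plan import *
p=t2w(-63,-124);print(p)
go([*p,95],12)"; python3 look.py scene 16 150 150 160 120
```

```text
[511.35775082 -95.88873901]
t 16.67 p [ 498.1 -297.5  103.9] jaw yaw 73.19 tilt xdown [ 0.07  -0.013 -0.997] q [-0.57  0.5   1.85  0.04  0.73 -1.88] F [ 0.1 -0.8 -0.7] M [ 0.02 -0.01 -0.03] w 19.8
tool shift [  7.3  46.2 196.8] |d| 202.3 turn deg 61.19 rad 1.068
t 16.72 p [ 498.5 -297.8  104.7] jaw yaw 73.19 tilt xdown [ 0.071 -0.013 -0.997] q [-0.57  0.49  1.85  0.04  0.73 -1.88] F [-0.2 -1.   0.1] M [0.02 0.03 0.  ] w 19.7
```

View pics/scene16.png

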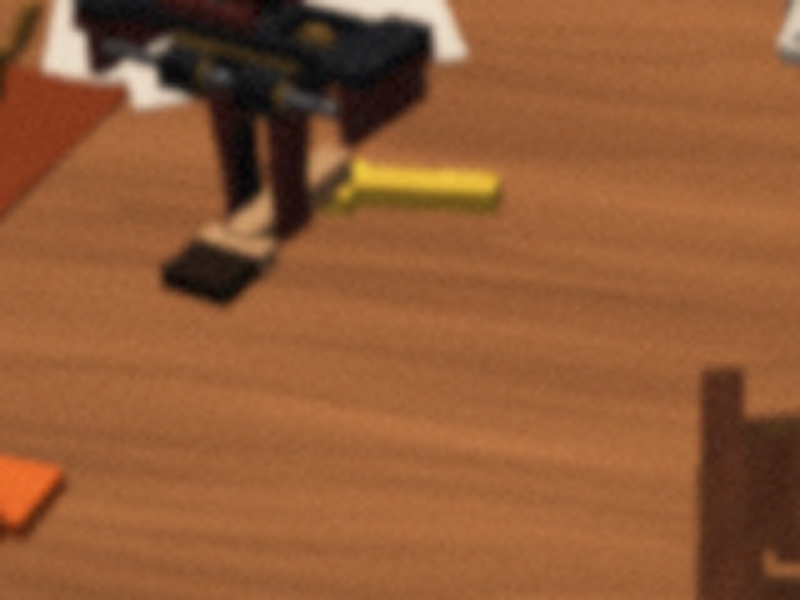

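Request:
send_rows(
  rows=[
    [0, 0, 0, 0.12],
    [0, 0, 0, 0.12],
    [0, 0, 0, 0.12],
    [0, 0, 0, 0.12],
    [0, 0, 0, 0.12],
    [0, 0, 0, 0.12],
    [0, 0, 0, 0.12],
    [0, 0, 0, 0.12],
    [0, 0, 0, 0.12],
    [0, 0, 0, 0.12],
  ],
)

```text
t: 17.55
ee_pos: [495.8, -295.9, 94.9]
orientation: [-0.033, 1.506, 0.016]
ft_force: [-0.4, -0.1, -0.3]
width: 19.6
```

Request:
send_rows(
  rows=[
    [0, 0, 0, 0.12],
    [0, 0, 0, 0.12],
    [0, 0, 0, 0.12],
    [0, 0, 0, 0.12],
    [0, 0, 0, 0.12],
    [0, 0, 0, 0.12],
    [0, 0, 0, 0.12],
    [0, 0, 0, 0.12],
    [0, 0, 0, 0.12],
    [0, 0, 0, 0.12],
  ],
)

```text
t: 18.38
ee_pos: [490.9, -292.4, 80.2]
orientation: [0.963, 1.311, -0.916]
ft_force: [-0.4, -0.2, -0.1]
width: 19.6
```

```bash
python3 -c "
from plan import *
p=t2w(-136,-47);print(p)
go([*p,100],-78)"
```

```text
[423.94377577 -35.74892719]
t 18.38 p [ 490.9 -292.4   80.2] jaw yaw -69.82 tilt xdown [ 0.052 -0.001 -0.999] q [-0.57  0.53  1.86  0.04  0.7   0.61] F [-0.4 -0.2 -0.1] M [-0.04  0.21 -0.  ] w 19.6
tool shift [ -23.5   26.9 -263.5] |d| 265.9 turn deg 8.18 rad 0.1428
```

Request:
send_rows(
  rows=[
    [-5, 0, 0, 0.125],
    [-5, 0, -25, 0],
    [-5, -2, -40, 0],
    [-5, -2, -40, 0],
    [-2, -2, -40, 0],
    [0, -2, -40, 0],
    [0, -2, -40, 0],
    [0, -2, -30, 0],
    [0, 0, -8, 0],
    [0, 0, 0, 0],
  ],
)

```text
t: 19.22
ee_pos: [414.3, -30.3, 88.2]
orientation: [1.067, 1.267, -1.02]
ft_force: [0.5, -0.8, -1.0]
width: 19.5
```

```bash
python3 -c "
from plan import *
p=t2w(-136,-47);print(p)
go([*p,70],-78)"; python3 look.py scene 17 220 110 180 135
```

```text
[423.94377577 -35.74892719]
t 19.22 p [414.3 -30.3  88.2] jaw yaw -77.71 tilt xdown [ 0.045 -0.    -0.999] q [-0.11  0.35  2.19  0.01  0.55  1.24] F [ 0.5 -0.8 -1. ] M [-0.06  0.13  0.01] w 19.5
tool shift [18.7  7.5  7.3] |d| 21.4 turn deg 0.29 rad 0.0051
t 19.27 p [414.4 -31.   88.2] jaw yaw -77.74 tilt xdown [ 0.045 -0.    -0.999] q [-0.11  0.35  2.19  0.01  0.55  1.24] F [-0.4 -0.8 -1.1] M [-0.07  0.16  0.03] w 19.4
```

View pics/scene17.png

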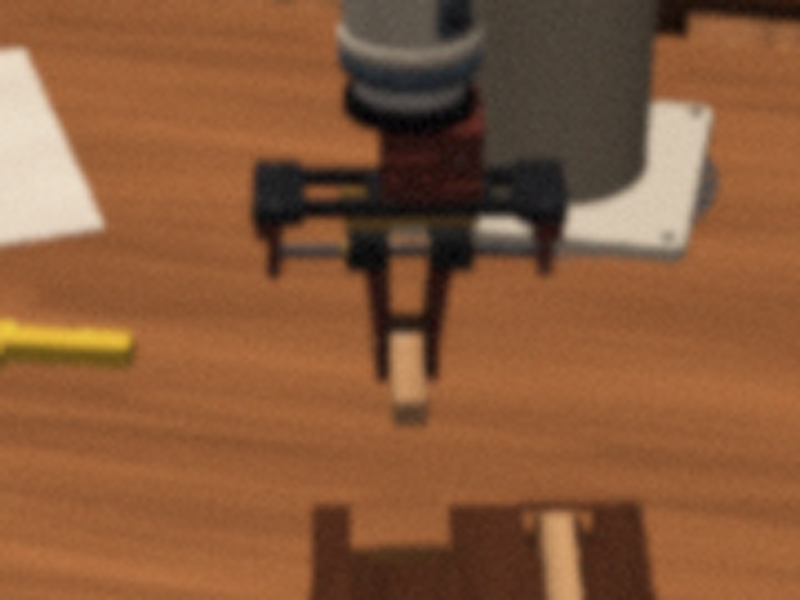

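Request:
send_rows(
  rows=[
    [15, 7, 7, 0],
    [15, 0, 0, 0],
    [8, 0, 0, 0],
    [0, 0, 0, 0],
  ],
)

```text
t: 19.6
ee_pos: [428.7, -40.2, 48.9]
orientation: [1.07, 1.262, -1.02]
ft_force: [-0.0, 0.6, 0.6]
width: 19.8
```

```bash
python3 -c "
from plan import *
p=t2w(-136,-47);print(p)
go([*p,32],-78)"; python3 look.py scene 18 270 170 120 90
```

```text
[423.94377577 -35.74892719]
t 19.6 p [428.7 -40.2  48.9] jaw yaw -77.82 tilt xdown [ 0.049 -0.001 -0.999] q [-0.12  0.45  2.18  0.01  0.46  1.22] F [-0.   0.6  0.6] M [-0.03  0.14 -0.02] w 19.8
tool shift [16.7 -4.5 -5.6] |d| 18.1 turn deg 0.18 rad 0.0031
t 19.65 p [428.7 -40.2  49.4] jaw yaw -77.83 tilt xdown [ 0.049 -0.001 -0.999] q [-0.12  0.45  2.18  0.01  0.46  1.22] F [-0.1  0.1 -0.4] M [-0.05  0.19  0.01] w 20.1
```

View pics/scene18.png

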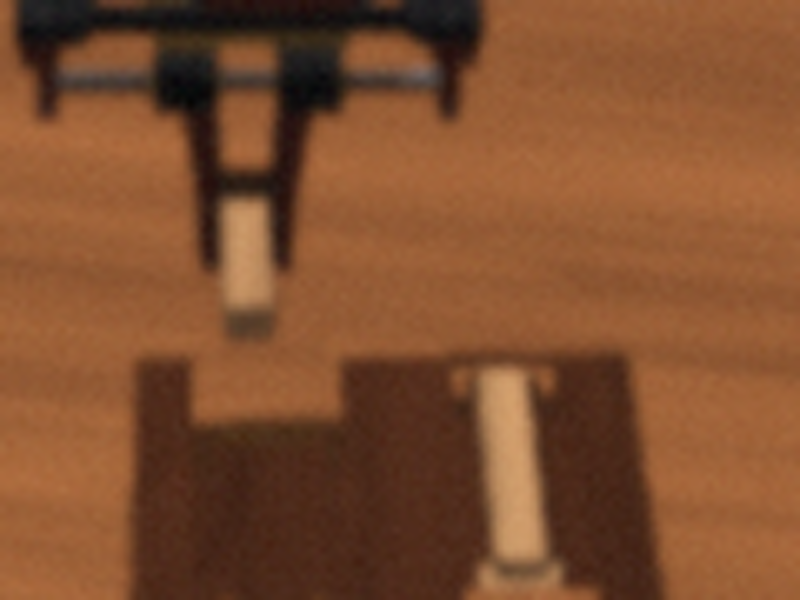

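Request:
send_rows(
  rows=[
    [4, -3, -5, 0],
    [4, 0, 0, 0],
    [3, 0, 0, 0],
    [3, 0, 0, 0],
  ],
)

```text
t: 19.98
ee_pos: [426.0, -37.3, 35.3]
orientation: [1.072, 1.259, -1.021]
ft_force: [-3.3, -0.6, 6.3]
width: 19.8
```

```bash
python3 -c "
from plan import *
p=t2w(-136,-47);print(p)
go([*p,32],-78)"; python3 look.py scene 19 270 170 120 90
```

```text
[423.94377577 -35.74892719]
t 19.98 p [426.  -37.3  35.3] jaw yaw -77.99 tilt xdown [ 0.051 -0.002 -0.999] q [-0.12  0.48  2.19  0.01  0.42  1.23] F [-3.3 -0.6  6.3] M [0.03 0.46 0.09] w 19.8
tool shift [ 3.2 -1.9 -1.9] |d| 4.2 turn deg 0.01 rad 0.0002
t 20.03 p [425.9 -37.2  35.1] jaw yaw -77.98 tilt xdown [ 0.051 -0.002 -0.999] q [-0.12  0.48  2.19  0.01  0.42  1.23] F [-1.2  0.4  4.6] M [ 0.03  0.1  -0.01] w 19.7
```

View pics/scene19.png

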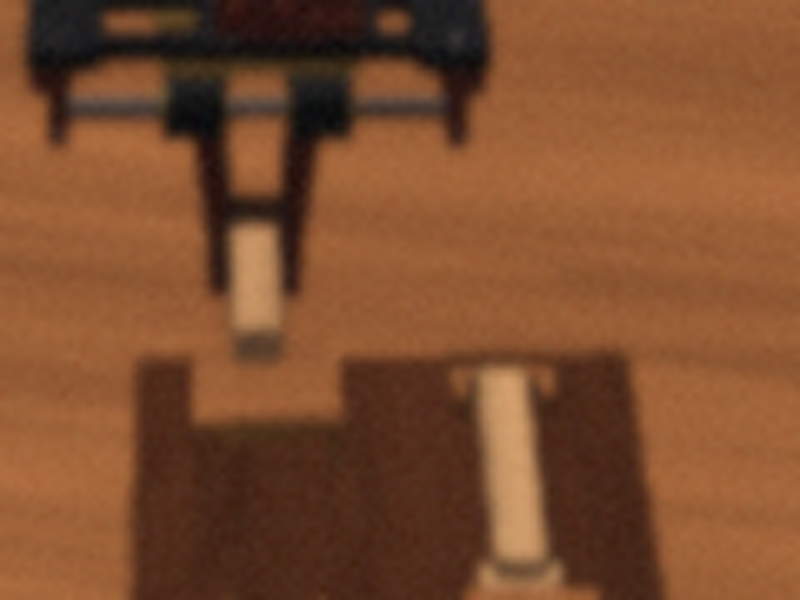

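Request:
send_rows(
  rows=[
    [2, 0, 0, 0],
    [2, 0, 0, 0],
  ],
)

```text
t: 20.2
ee_pos: [425.8, -37.2, 31.5]
orientation: [1.072, 1.259, -1.021]
ft_force: [-3.7, -1.0, 5.9]
width: 19.5
```

```bash
python3 w.py
```

```text
t 20.2 p [425.8 -37.2  31.5] jaw yaw -77.96 tilt xdown [ 0.051 -0.002 -0.999] q [-0.12  0.49  2.19  0.01  0.41  1.23] F [-3.7 -1.   5.9] M [-0.19  0.34 -0.07] w 19.5
tray x,y -134.5 -48.8 F tray -3.8 -0.2 5.9 jaw-102: -179.96
```

Request:
send_rows(
  rows=[
    [-15, -3, 0, 0],
    [-20, 0, 0, 0],
    [-15, 10, 0, 0],
    [0, 25, 0, 0],
    [0, 30, 0, 0],
    [0, 30, 0, 0],
    [0, 30, -1, 0],
    [0, 30, -1, 0],
    [0, 15, 0, 0],
    [0, 0, 0, 0],
  ],
)

```text
t: 21.03
ee_pos: [590.5, 2.7, 92.7]
orientation: [1.072, 1.26, -1.02]
ft_force: [-0.8, -0.7, -0.2]
width: 19.9
```

```bash
python3 w.py;  python3 -c "
from plan import *
go([*t2w(40,-47),35],-78)"; python3 look.py scene 20 270 180 120 90
```

```text
t 21.03 p [590.5   2.7  92.7] jaw yaw -77.92 tilt xdown [ 0.051 -0.001 -0.999] q [-0.02  0.53  1.82 -0.    0.74  1.34] F [-0.8 -0.7 -0.2] M [-0.05  0.15  0.04] w 19.9
tray x,y 34.9 -44.0 F tray -0.9 -0.5 -0.2 jaw-102: -179.92
t 21.03 p [590.5   2.7  92.7] jaw yaw -77.92 tilt xdown [ 0.051 -0.001 -0.999] q [-0.02  0.53  1.82 -0.    0.74  1.34] F [-0.8 -0.7 -0.2] M [-0.05  0.15  0.04] w 19.9
tool shift [57.9  2.2  2.3] |d| 58.0 turn deg 0.08 rad 0.0014
t 21.08 p [588.9   2.5  92.3] jaw yaw -77.92 tilt xdown [ 0.049 -0.001 -0.999] q [-0.02  0.53  1.82 -0.    0.74  1.34] F [ 0.2 -0.3 -0.7] M [-0.08  0.16  0.  ] w 19.9
```

View pics/scene20.png

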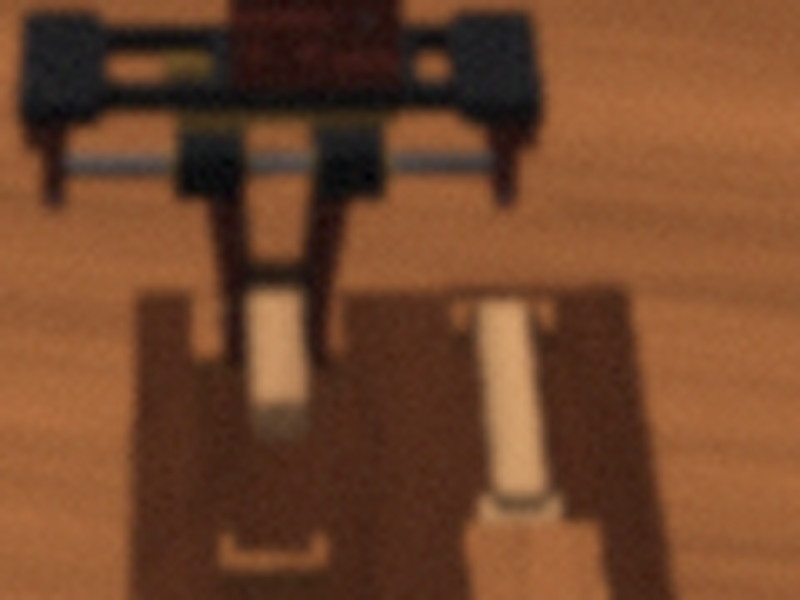

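Request:
send_rows(
  rows=[
    [12, 4, 2, 0],
    [15, 2, 0, 0],
    [15, 0, 0, 0],
    [10, 0, 0, 0],
    [0, 0, 0, 0],
  ],
)

```text
t: 21.5
ee_pos: [591.2, 1.1, 37.0]
orientation: [1.069, 1.266, -1.024]
ft_force: [0.1, -0.1, -1.6]
width: 20.0
```

```bash
python3 w.py; python3 look.py scene 21 270 180 120 90; python3 look.py top 21 230 190 140 105
```

```text
t 21.5 p [591.2   1.1  37. ] jaw yaw -77.92 tilt xdown [ 0.044 -0.001 -0.999] q [-0.02  0.62  1.83 -0.    0.65  1.34] F [ 0.1 -0.1 -1.6] M [0.   0.17 0.1 ] w 20.0
tray x,y 35.3 -45.8 F tray 0.1 -0.1 -1.6 jaw-102: -179.92
t 21.55 p [591.3   1.1  37.6] jaw yaw -77.92 tilt xdown [ 0.044 -0.001 -0.999] q [-0.02  0.62  1.83 -0.    0.65  1.34] F [-0.5 -0.1 -0.5] M [-0.03  0.18 -0.01] w 19.9
t 21.6 p [592.3   1.1  38.6] jaw yaw -77.92 tilt xdown [ 0.045 -0.001 -0.999] q [-0.02  0.62  1.83 -0.    0.65  1.34] F [-0.5 -0.5 -0.8] M [ 0.02  0.1  -0.01] w 19.9
```

View pics/scene21.png

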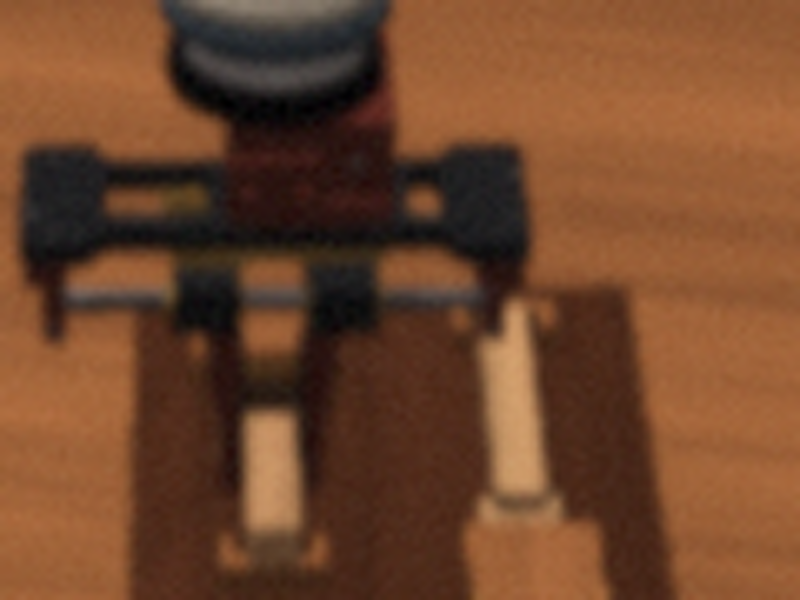

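View pics/top21.png

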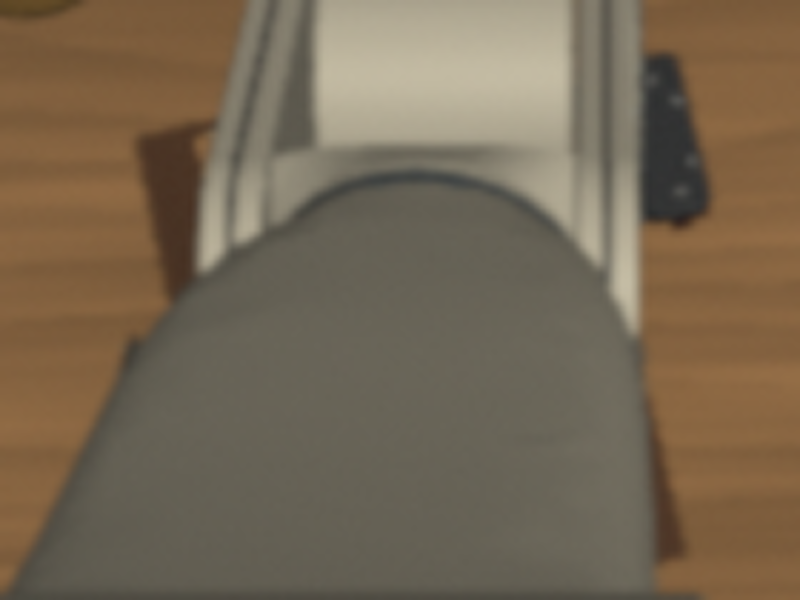

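Request:
send_rows(
  rows=[
    [4, 0, 1, 0],
    [3, 0, 0, 0],
    [1, -4, 0, 0],
    [0, -5, 0, 0],
    [0, 0, 0, 0],
  ],
)

```text
t: 22.02
ee_pos: [584.0, -2.3, 31.5]
orientation: [1.071, 1.262, -1.022]
ft_force: [-0.4, -0.3, -1.7]
width: 19.8
```

```bash
python3 w.py; python3 look.py scene 22 270 180 120 90
```

```text
t 22.02 p [584.   -2.3  31.5] jaw yaw -77.93 tilt xdown [ 0.048 -0.001 -0.999] q [-0.02  0.62  1.85  0.    0.62  1.34] F [-0.4 -0.3 -1.7] M [ 0.    0.21 -0.01] w 19.8
tray x,y 27.5 -47.6 F tray -0.5 -0.2 -1.7 jaw-102: -179.93
t 22.07 p [584.5  -2.2  31.6] jaw yaw -77.93 tilt xdown [ 0.049 -0.001 -0.999] q [-0.02  0.62  1.85  0.    0.62  1.34] F [ 1.  -0.1 -0.7] M [-0.02  0.16  0.04] w 19.8
```

View pics/scene22.png

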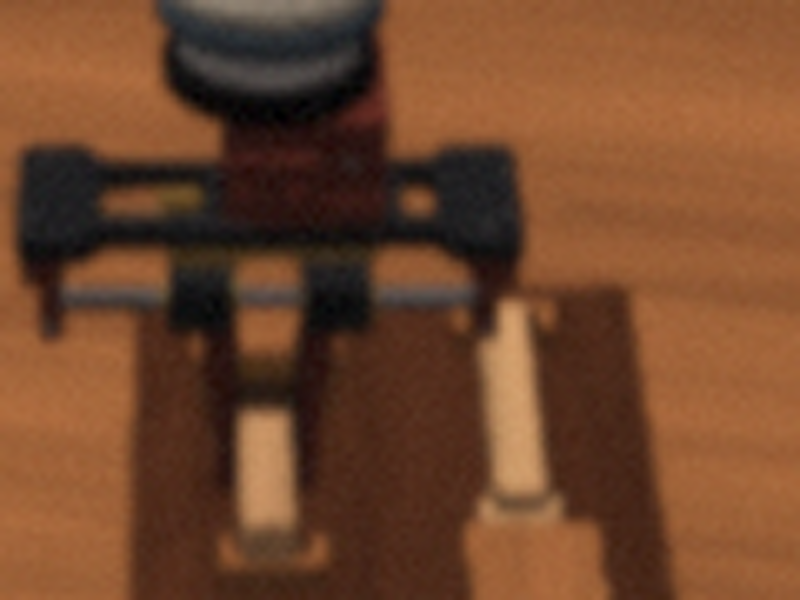

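Request:
send_rows(
  rows=[
    [0, -6, -1.5, 0],
    [0, -6, 0, 0],
    [0, -5, 0, 0],
    [0, 0, 0, 0],
  ],
)

```text
t: 22.4
ee_pos: [566.2, -4.5, 31.4]
orientation: [1.071, 1.261, -1.02]
ft_force: [-1.1, 0.1, -0.8]
width: 20.0
```

```bash
python3 w.py; python3 look.py scene 23 270 180 120 90
```

```text
t 22.4 p [566.2  -4.5  31.4] jaw yaw -77.93 tilt xdown [ 0.05  -0.001 -0.999] q [-0.03  0.61  1.89  0.    0.59  1.33] F [-1.1  0.1 -0.8] M [-0.07  0.11  0.01] w 20.0
tray x,y 9.6 -46.0 F tray -1.0 0.3 -0.8 jaw-102: -179.93
t 22.45 p [566.7  -4.4  31.6] jaw yaw -77.93 tilt xdown [ 0.051 -0.001 -0.999] q [-0.03  0.61  1.89  0.    0.59  1.33] F [ 0.1  0.5 -0.4] M [-0.03  0.13 -0.01] w 20.1
```

View pics/scene23.png

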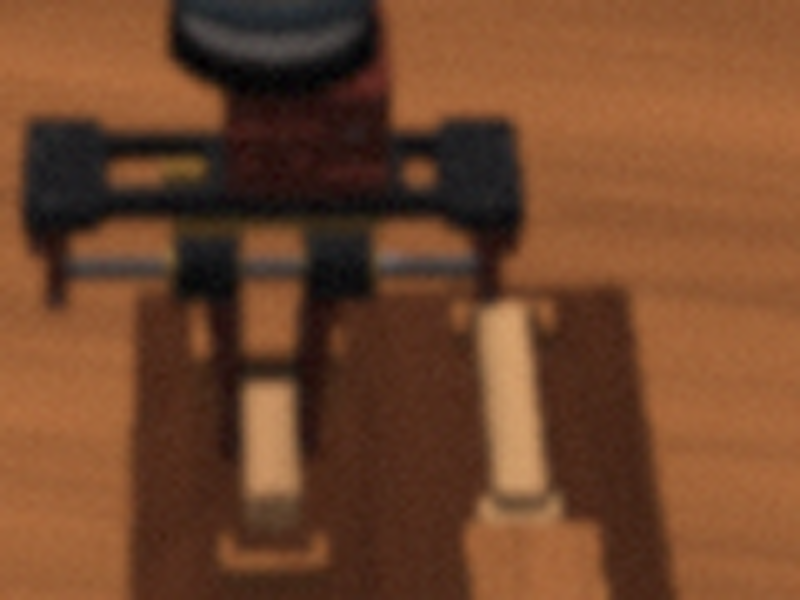

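Request:
send_rows(
  rows=[
    [0, -4, 0, 0],
    [0, -4, 0, 0],
    [0, -2, 0, 0],
  ],
)

```text
t: 22.7
ee_pos: [558.0, -6.6, 31.6]
orientation: [1.073, 1.257, -1.018]
ft_force: [4.1, 2.4, -0.5]
width: 19.8
```

```bash
python3 w.py
```

```text
t 22.7 p [558.   -6.6  31.6] jaw yaw -77.94 tilt xdown [ 0.054 -0.001 -0.999] q [-0.03  0.6   1.91  0.    0.58  1.33] F [ 4.1  2.4 -0.5] M [ 0.32 -0.53 -0.01] w 19.8
tray x,y 1.2 -46.4 F tray 4.5 1.5 -0.5 jaw-102: -179.94
```

Request:
send_rows(
  rows=[
    [0, -2, 0, 0],
    [1, -1, 0, 0],
    [3, 0, 0, 0],
  ],
)

```text
t: 22.95
ee_pos: [558.9, -7.0, 29.0]
orientation: [1.078, 1.25, -1.013]
ft_force: [2.1, 0.4, 1.5]
width: 19.5
```

```bash
python3 w.py; python3 look.py scene 24 270 180 120 90
```

```text
t 22.95 p [558.9  -7.   29. ] jaw yaw -78.0 tilt xdown [ 0.063 -0.001 -0.998] q [-0.03  0.6   1.92  0.    0.56  1.32] F [2.1 0.4 1.5] M [ 0.08 -0.22 -0.01] w 19.5
tray x,y 2.0 -46.9 F tray 2.1 -0.0 1.5 jaw-102: -180.0
t 23.0 p [558.8  -7.   28.4] jaw yaw -77.99 tilt xdown [ 0.062 -0.001 -0.998] q [-0.03  0.6   1.92  0.    0.56  1.32] F [ 3.1 -0.3  1.2] M [ 0.03 -0.22 -0.01] w 19.7
```

View pics/scene24.png

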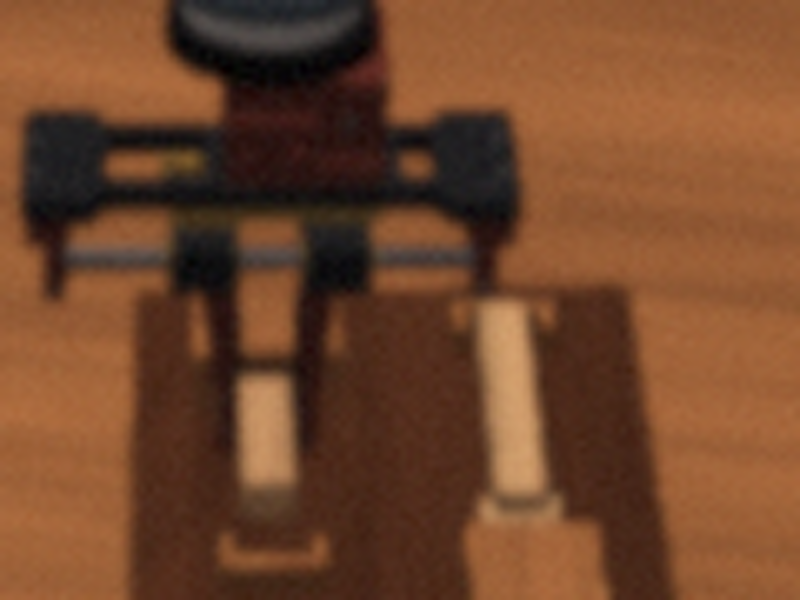

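```bash
python3 -c "
from plan import *
d=load('scene24.npz')
a=np.radians(TA);ex=np.array([np.cos(a),np.sin(a)]);ey=np.array([-ex[1],ex[0]])
f=lambda x,y:[270+x/6.667-.5,180+y/6.667-.5]
def L(uv,z):
    P=ray(d,uv,z)[:,:2]-C0; return np.c_[P@ex,P@ey].round(1)
for z in(26,34): print('tail bottom',z,L([f(241,515),f(299,515)],z))
for z in(44,52): print('tail top',z,L([f(241,490),f(299,490)],z))
print('handle near head top',L([f(238,375),f(294,375)],36))
print('wall',L([f(220,562),f(328,562)],22))
print('hood mouth',L([f(190,356),f(345,356)],37))
"
```

```text
tail bottom 26 [[ 41.7 -58.5]
 [ 42.2 -37.1]]
tail bottom 34 [[ 51.5 -58.6]
 [ 51.9 -37.4]]
tail top 44 [[ 49.4 -58.5]
 [ 49.8 -37.4]]
tail top 52 [[ 59.3 -58.5]
 [ 59.7 -37.7]]
handle near head top [[-30.4 -58.6]
 [-29.9 -37.3]]
wall [[ 63.7 -66.4]
 [ 64.5 -27.1]]
hood mouth [[-41.5 -76.9]
 [-40.2 -17.5]]
```

Request:
send_rows(
  rows=[
    [0, -4, -1, 0],
    [2, -2, 0, 0],
    [3, -1.5, 0, 0],
    [3, -1, 0, 0],
  ],
)

```text
t: 23.33
ee_pos: [555.4, -7.7, 21.7]
orientation: [1.082, 1.242, -1.006]
ft_force: [4.5, 2.7, 3.9]
width: 19.6
```

```bash
python3 w.py; python3 look.py scene 25 270 180 120 90
```

```text
t 23.33 p [555.4  -7.7  21.7] jaw yaw -78.03 tilt xdown [ 0.073 -0.    -0.997] q [-0.04  0.61  1.93  0.    0.53  1.32] F [4.5 2.7 3.9] M [ 0.52 -0.34 -0.03] w 19.6
tray x,y -1.5 -46.9 F tray 5.0 1.7 3.9 jaw-102: -180.03
t 23.38 p [555.4  -7.6  21.3] jaw yaw -78.03 tilt xdown [ 0.073 -0.    -0.997] q [-0.04  0.61  1.93  0.    0.53  1.32] F [6.  2.9 4.3] M [ 0.44 -0.61 -0.04] w 20.0
```

View pics/scene25.png

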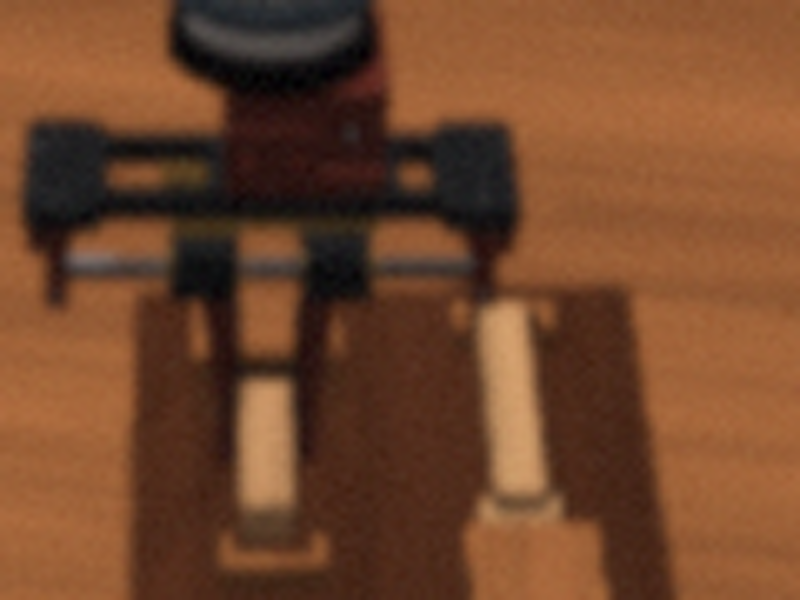

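Request:
send_rows(
  rows=[
    [3, 0.5, -1, 0],
    [3, 0, 0, 0],
    [2, 0, 0, 0],
  ],
)

```text
t: 23.63
ee_pos: [556.9, -6.8, 17.3]
orientation: [1.082, 1.241, -1.005]
ft_force: [-7.8, 1.2, 35.0]
width: 19.6
```

```bash
python3 w.py; python3 look.py scene 26 270 180 120 90
```

```text
t 23.63 p [556.9  -6.8  17.3] jaw yaw -77.99 tilt xdown [ 0.074 -0.001 -0.997] q [-0.03  0.62  1.93  0.    0.52  1.32] F [-7.8  1.2 35. ] M [0.25 1.2  0.15] w 19.6
tray x,y 0.1 -46.3 F tray -7.4 2.8 35.0 jaw-102: -179.99
t 23.68 p [556.8  -6.8  17.3] jaw yaw -77.99 tilt xdown [ 0.074 -0.001 -0.997] q [-0.03  0.62  1.93  0.    0.52  1.32] F [-6.4  0.4 30.2] M [0.21 0.89 0.09] w 19.3
```

View pics/scene26.png

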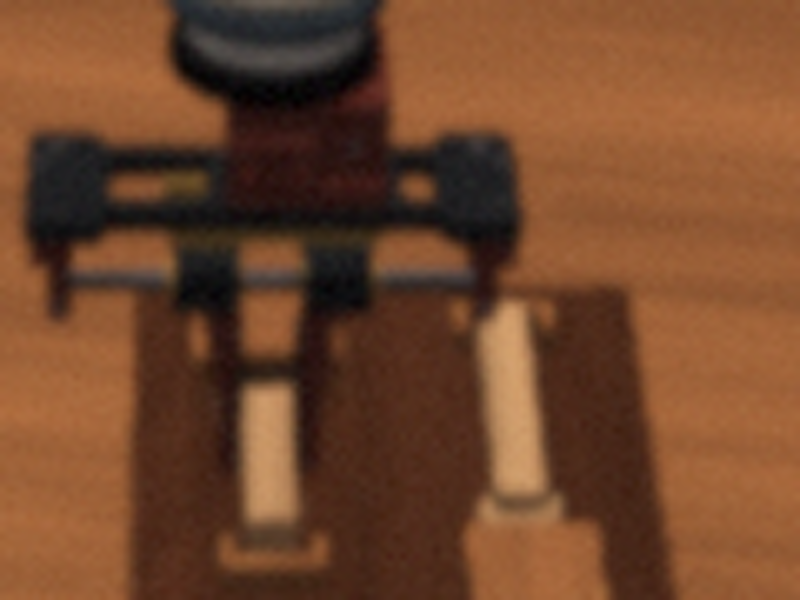

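```bash
python3 -c "
from plan import *
d=load('scene26.npz')
a=np.radians(TA);ex=np.array([np.cos(a),np.sin(a)]);ey=np.array([-ex[1],ex[0]])
f=lambda x,y:[270+x/6.667-.5,180+y/6.667-.5]
def L(uv,z):
    P=ray(d,uv,z)[:,:2]-C0; return np.c_[P@ex,P@ey].round(1)
for z in(30,40,44): print('tail top',z,L([f(243,524),f(301,524)],z))
for z in(12,22): print('tail bottom',z,L([f(245,548),f(299,548)],z))
print('wall top inner/outer',L([f(274,545),f(274,568)],22))
"
python3 - <<'E'
import cv2,numpy as np
im=np.load('scene26.npz')['img'][245:275,295:335]
cv2.imwrite('pics/z26.png',cv2.resize(im,(800,600),interpolation=cv2.INTER_CUBIC)[:,:,::-1])
E
```

```text
tail top 30 [[ 51.8 -57.8]
 [ 52.2 -36.7]]
tail top 40 [[ 64.  -58. ]
 [ 64.4 -37. ]]
tail top 44 [[ 68.8 -58. ]
 [ 69.3 -37.1]]
tail bottom 12 [[ 43.9 -57.1]
 [ 44.3 -37.1]]
tail bottom 22 [[ 55.9 -57.2]
 [ 56.3 -37.5]]
wall top inner/outer [[ 54.4 -46.6]
 [ 67.5 -46.8]]
```

View pics/z26.png

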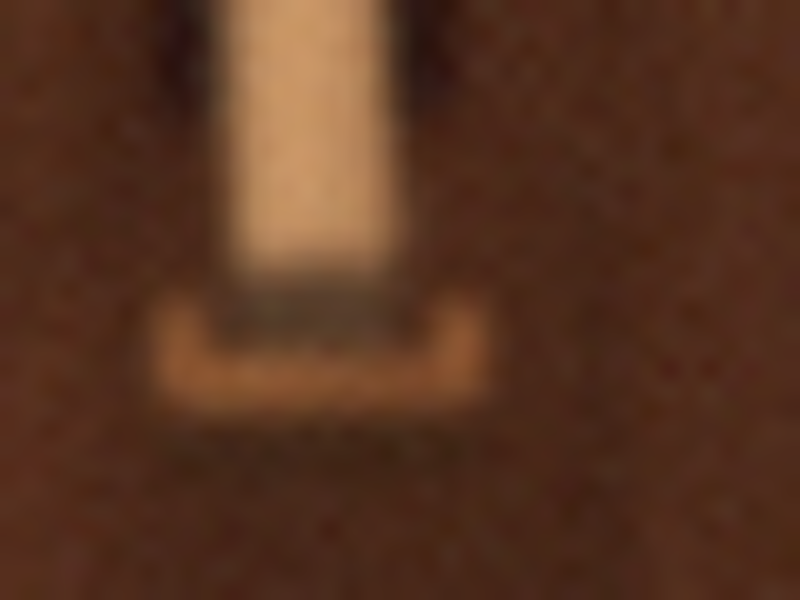

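The tail is jammed at the wall's inner edge (35 N, TCP crept back to +0.1). I'll lift a little, push further in and lower again.

Request:
send_rows(
  rows=[
    [-4, -1, 0, 0],
    [-2, -4, 0, 0],
    [0, -4, 0, 0],
  ],
)

```text
t: 23.93
ee_pos: [548.9, -8.6, 23.7]
orientation: [1.083, 1.237, -1.002]
ft_force: [5.2, 2.0, 0.6]
width: 19.9
```

```bash
python3 w.py; python3 look.py scene 27 280 225 60 45
```

```text
t 23.93 p [548.9  -8.6  23.7] jaw yaw -77.99 tilt xdown [ 0.079 -0.001 -0.997] q [-0.04  0.6   1.95  0.    0.52  1.32] F [5.2 2.  0.6] M [ 0.4  -0.8  -0.09] w 19.9
tray x,y -8.1 -46.4 F tray 5.5 0.9 0.6 jaw-102: -179.99
t 23.98 p [548.1  -8.7  23.5] jaw yaw -77.99 tilt xdown [ 0.078 -0.001 -0.997] q [-0.04  0.6   1.95  0.    0.51  1.32] F [4.4 0.8 2.5] M [ 0.18 -0.72 -0.05] w 19.6
```

View pics/scene27.png

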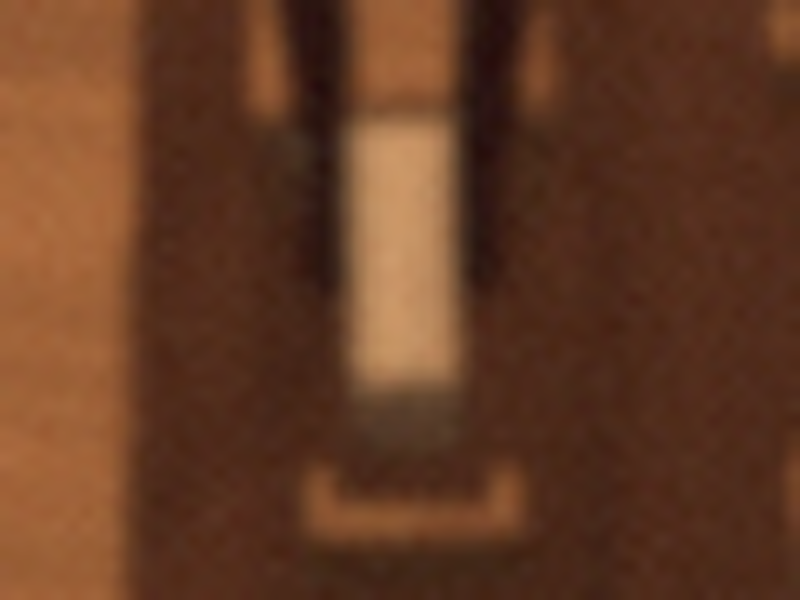

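Request:
send_rows(
  rows=[
    [3, -0.5, 0, 0],
    [3, -0.5, 0, 0],
  ],
)

```text
t: 24.15
ee_pos: [549.2, -9.0, 18.1]
orientation: [1.085, 1.234, -1.0]
ft_force: [5.1, 1.5, 3.5]
width: 20.2
```

```bash
python3 w.py; python3 look.py scene 28 280 225 60 45
```

```text
t 24.15 p [549.2  -9.   18.1] jaw yaw -78.02 tilt xdown [ 0.082 -0.001 -0.997] q [-0.04  0.61  1.95  0.    0.5   1.32] F [5.1 1.5 3.5] M [ 0.21 -0.6   0.  ] w 20.2
tray x,y -8.0 -46.8 F tray 5.3 0.4 3.5 jaw-102: -180.02
t 24.2 p [549.1  -9.   17.6] jaw yaw -78.02 tilt xdown [ 0.082 -0.001 -0.997] q [-0.04  0.61  1.95  0.    0.5   1.32] F [7.2 1.1 3.6] M [ 0.15 -0.72  0.04] w 19.6
```

View pics/scene28.png

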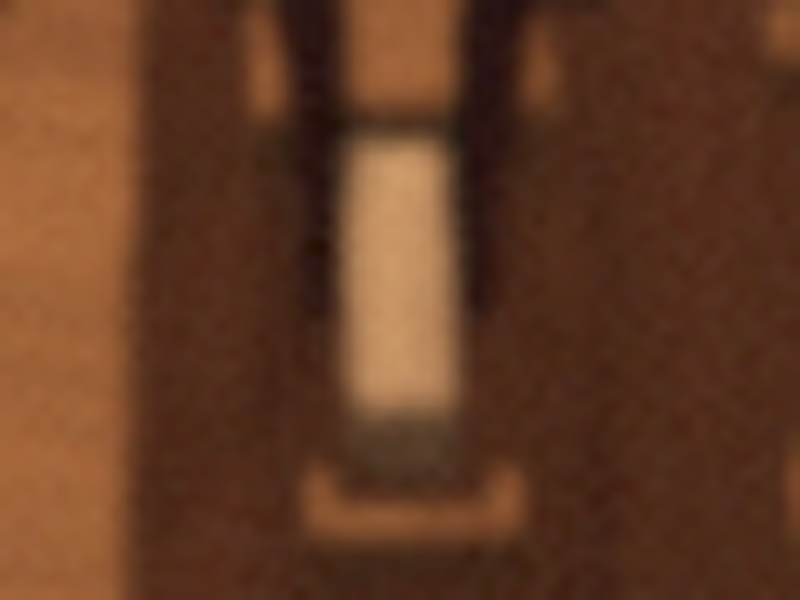

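Request:
send_rows(
  rows=[
    [2.5, 0.5, 0, 0],
    [2, 0, 0, 0],
  ],
)

```text
t: 24.37
ee_pos: [550.0, -8.9, 12.8]
orientation: [1.085, 1.234, -1.0]
ft_force: [3.4, 1.7, 4.5]
width: 19.7
```

```bash
python3 w.py; python3 look.py scene 29 280 225 60 45
```

```text
t 24.37 p [550.   -8.9  12.8] jaw yaw -78.02 tilt xdown [ 0.082 -0.001 -0.997] q [-0.04  0.62  1.95  0.01  0.49  1.32] F [3.4 1.7 4.5] M [ 0.25 -0.33 -0.03] w 19.7
tray x,y -7.1 -47.0 F tray 3.7 1.0 4.5 jaw-102: -180.02
t 24.42 p [550.   -8.9  12.6] jaw yaw -78.02 tilt xdown [ 0.082 -0.001 -0.997] q [-0.04  0.62  1.95  0.01  0.49  1.32] F [4.3 1.1 3.8] M [ 0.24 -0.46 -0.03] w 20.0
```

View pics/scene29.png

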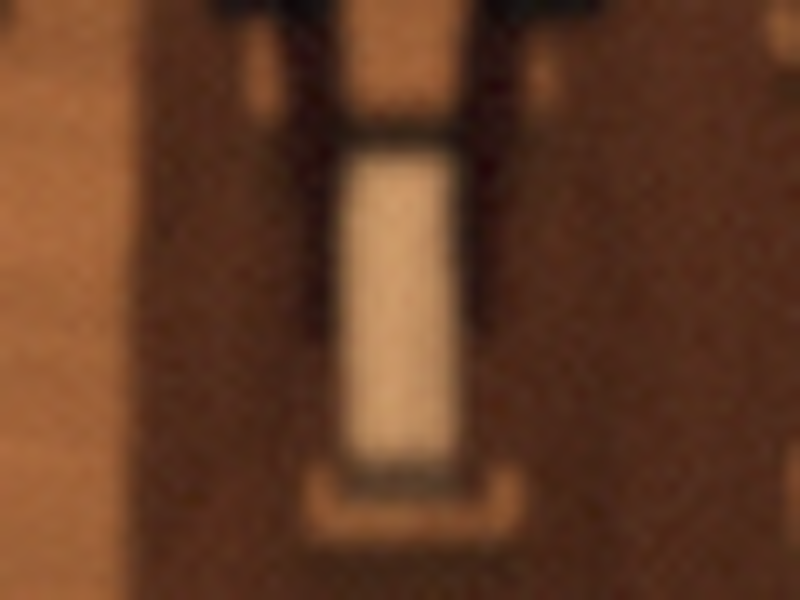

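Request:
send_rows(
  rows=[
    [2, 0, 0, 0],
    [1.5, 0, 0, 0],
  ],
)

```text
t: 24.58
ee_pos: [550.3, -8.9, 10.0]
orientation: [1.085, 1.235, -1.0]
ft_force: [-7.0, 0.7, 37.8]
width: 19.9
```

```bash
python3 w.py; python3 look.py scene 30 280 225 60 45
```

```text
t 24.58 p [550.3  -8.9  10. ] jaw yaw -78.02 tilt xdown [ 0.082 -0.001 -0.997] q [-0.04  0.62  1.95  0.01  0.49  1.32] F [-7.   0.7 37.8] M [0.28 0.85 0.09] w 19.9
tray x,y -6.9 -47.1 F tray -6.7 2.2 37.8 jaw-102: -180.02
t 24.63 p [550.3  -9.   10. ] jaw yaw -78.03 tilt xdown [ 0.082 -0.001 -0.997] q [-0.04  0.62  1.95  0.01  0.49  1.32] F [-0.6  2.1 19.9] M [0.36 0.21 0.1 ] w 19.5
```

View pics/scene30.png

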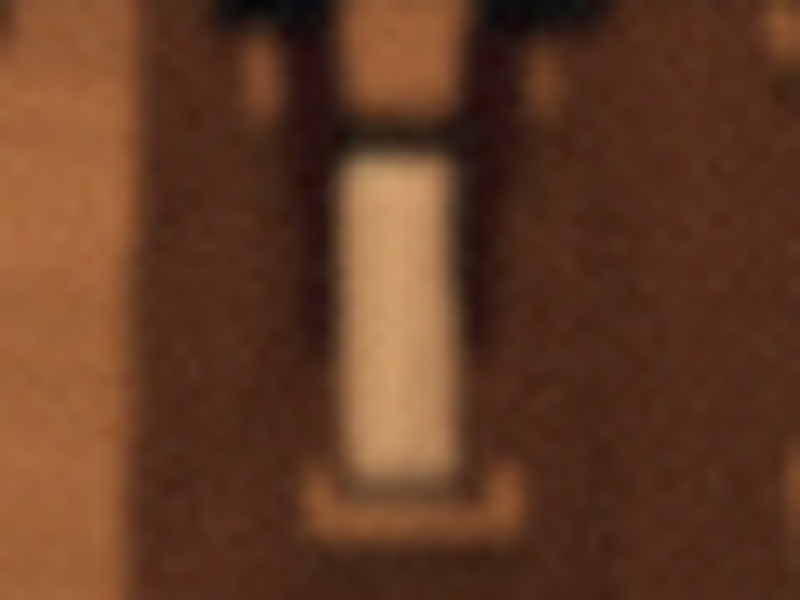

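Brush is down, with its tail inside the wall (crop 345–460, y≈490). Releasing.

Request:
send_rows(
  rows=[
    [0, 0, 0, 0],
    [-0.5, 0, 0, 0],
    [-0.5, 0, 0, 0],
    [-1, 0, 0, 0],
  ],
  fingers=0.5,
)

```text
t: 24.97
ee_pos: [546.4, -9.1, 10.5]
orientation: [1.082, 1.24, -1.004]
ft_force: [-0.3, -1.1, 0.1]
width: 42.3
```

```bash
python3 w.py; python3 look.py scene 31 270 180 120 90
```

```text
t 24.97 p [546.4  -9.1  10.5] jaw yaw -77.99 tilt xdown [ 0.076 -0.001 -0.997] q [-0.04  0.62  1.95  0.    0.49  1.32] F [-0.3 -1.1  0.1] M [-0.05  0.21  0.02] w 42.3
tray x,y -10.7 -46.4 F tray -0.5 -1.0 0.1 jaw-102: -179.99
t 25.02 p [546.   -9.1  10.5] jaw yaw -77.99 tilt xdown [ 0.075 -0.001 -0.997] q [-0.04  0.62  1.95  0.    0.49  1.32] F [-0.8  0.2  0.2] M [-0.06  0.14 -0.04] w 43.1
```

View pics/scene31.png

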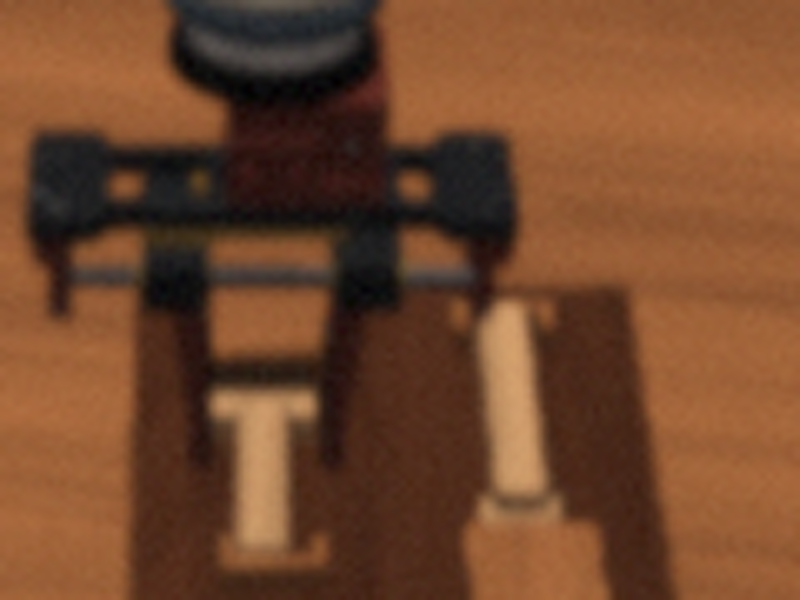

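Request:
send_rows(
  rows=[
    [0, 3, 0, 0],
    [0, 1, 0, 0],
    [-5, 0, 0, 0],
    [-15, 0, 0, 0],
    [-25, 0, 0, 0],
    [-35, 0, 0, 0],
    [-35, 0, 0, 0],
    [-30, 0, 0, 0],
  ],
  fingers=0.62,
)

```text
t: 25.68
ee_pos: [530.1, -8.0, 151.9]
orientation: [1.071, 1.263, -1.022]
ft_force: [1.1, -0.5, -0.4]
width: 54.5
```

Request:
send_rows(
  rows=[
    [-10, 0, 30, 0],
    [0, 0, 40, 0],
    [0, 0, 40, 0],
    [0, 0, 40, 0],
    [0, 0, 40, 0],
    [0, 0, 40, 0],
    [0, 0, 40, 0],
    [0, 0, 20, 0],
  ],
)

```text
t: 26.35
ee_pos: [593.7, -298.6, 178.3]
orientation: [1.067, 1.258, -1.008]
ft_force: [0.4, 0.4, -0.4]
width: 54.3
```

```bash
python3 w.py; python3 look.py scene 32 270 190 120 90;python3 look.py top 32 230 190 140 105
```

```text
t 26.35 p [ 593.7 -298.6  178.3] jaw yaw -77.37 tilt xdown [ 0.059 -0.001 -0.998] q [-0.5   0.51  1.61  0.03  0.97  0.84] F [ 0.4  0.4 -0.4] M [-0.01  0.14 -0.02] w 54.3
tray x,y -24.6 -339.4 F tray 0.5 0.3 -0.4 jaw-102: -179.37
t 26.4 p [ 594.2 -301.   178.4] jaw yaw -77.46 tilt xdown [ 0.06  -0.003 -0.998] q [-0.5   0.51  1.61  0.03  0.97  0.84] F [-0.7 -3.   1.2] M [-0.12  0.09  0.01] w 54.2
t 26.45 p [ 593.5 -298.1  177.9] jaw yaw -77.47 tilt xdown [ 0.058 -0.001 -0.998] q [-0.5   0.51  1.61  0.03  0.97  0.84] F [0.4 0.5 0.1] M [-0.01  0.18  0.01] w 54.7
```

View pics/scene32.png

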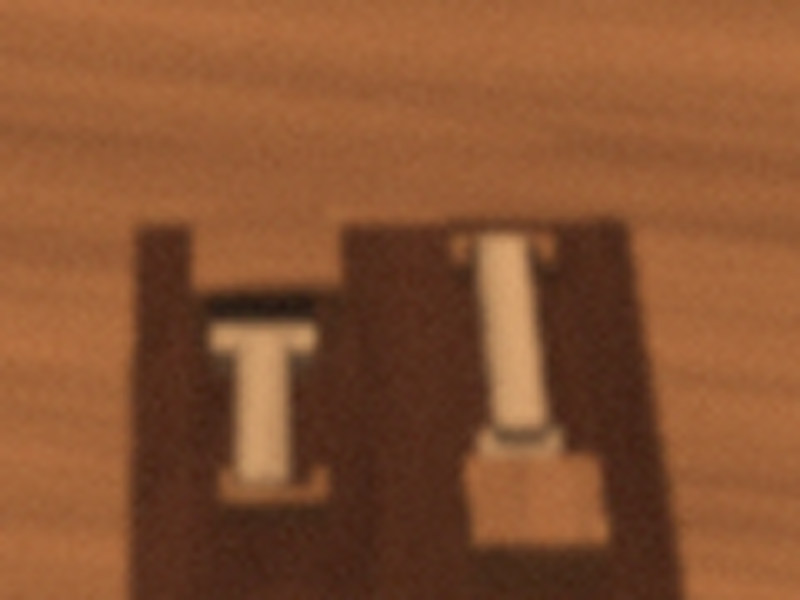

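View pics/top32.png

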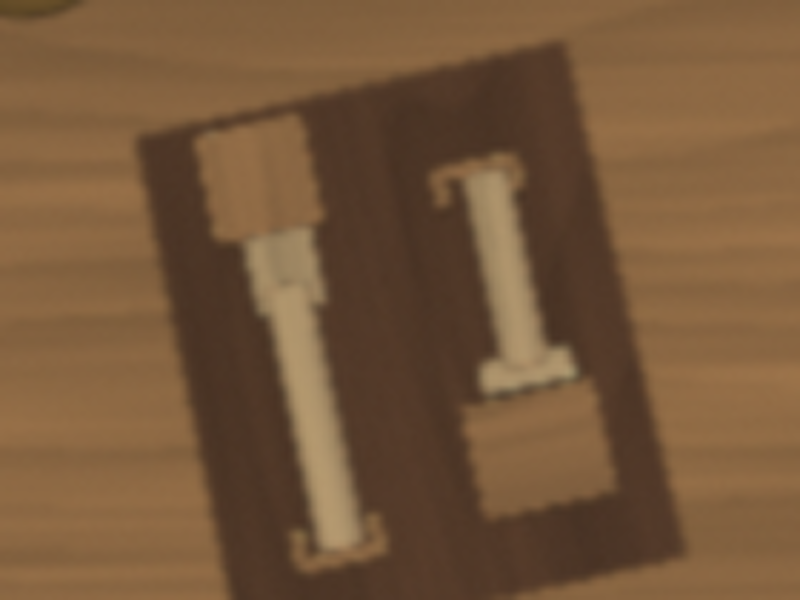

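```bash
python3 - <<'E'
from plan import *
d=load('top32.npz'); im=cv2.cvtColor(d['img'],cv2.COLOR_RGB2HSV)
for z0,(sx,nm,x0,x1) in((26,(1,'scoop',-78,25)),(26,(-1,'brush',-58,10))):
    ys=np.arange(-30,30.1,.25); h=np.radians(TA)
    C=[];X=[]
    for x in np.arange(x0,x1,4.):
        P=np.array([[*t2w(sx*x,sx*(47+y)),z0] for y in ys]); p=proj(d,P).astype(np.float32)
        v=cv2.remap(d['img'].max(2).astype(np.float32),p[:,0].reshape(1,-1),p[:,1].reshape(1,-1),cv2.INTER_LINEAR)[0]
        t=(v.max()+np.median(v[abs(ys)>20]))/2; k=(v>t)
        if x<x0+14: print(nm,x,ys[k].min(),ys[k].max())
        C.append((ys[k].min()+ys[k].max())/2);X.append(x)
    X=np.array(X);C=np.array(C);m=X>x0+16; q=np.polyfit(X[m],C[m],1); print(nm,'y at mid',q[1].round(2),'yaw rad',q[0].round(4),C.round(1))
# depth based heights along handle, relative to board
D=d['depth'];K=d['mtx'];T=d['world_from_camera']
def zat(xt,yt,z):
    u,v=proj(d,[[*t2w(xt,yt),z]])[0]; u,v=int(round(u)),int(round(v)); w=D[v-1:v+2,u-1:u+2]; w=np.median(w[w>0])
    c=np.array([(u-K[0,2])/K[0,0]*w,(v-K[1,2])/K[1,1]*w,w]); return (T[:3,:3]@c+T[:3,3])[2].round(1)
print('scoop handle z',[zat(x,46,26) for x in(-75,-50,-25,0,25)],'blade',zat(45,47,16))
print('brush handle z',[zat(x,-48,26) for x in(55,40,20,0,-10)],'head',zat(-28,-47,22))
print('board',zat(0,0,8),zat(30,20,8),'hoods',zat(83,47,31),zat(-63,-47,37),'table',zat(-150,0,0))
E
python3 - <<'E'
import cv2,numpy as np
a=np.load('top32.npz')['img']
b=np.hstack([cv2.resize(a[255:300,270:310],(400,450),interpolation=cv2.INTER_CUBIC),cv2.resize(a[205:250,295:335],(400,450),interpolation=cv2.INTER_CUBIC)])
cv2.imwrite('pics/ends.png',b[:,:,::-1])
E
```

```text
scoop -78.0 -10.75 8.0
scoop -74.0 -10.25 7.75
scoop -70.0 -10.0 7.5
scoop -66.0 -10.75 8.0
scoop y at mid -1.58 yaw rad -0.0042 [-1.4 -1.2 -1.2 -1.4 -1.4 -1.5 -1.4 -1.4 -1.5 -1.4 -1.4 -1.5 -1.2 -1.4
 -1.5 -1.5 -1.4 -1.6 -1.5 -1.5 -1.6 -1.5 -1.5 -1.9 -1.9 -1.6]
brush -58.0 -5.0 18.25
brush -54.0 -4.75 16.0
brush -50.0 -4.75 13.25
brush -46.0 -5.25 13.25
brush y at mid 3.35 yaw rad -0.0173 [6.6 5.6 4.2 4.  4.2 4.  3.9 4.  3.8 3.6 3.9 3.6 3.2 3.5 3.5 3.1 3.4]
scoop handle z [np.float64(26.4), np.float64(25.0), np.float64(26.3), np.float64(25.9), np.float64(24.7)] blade 14.9
brush handle z [np.float64(25.2), np.float64(25.8), np.float64(28.3), np.float64(26.0), np.float64(25.1)] head 22.6
board 9.2 9.2 hoods 30.8 36.8 table 0.9
```

View pics/ends.png

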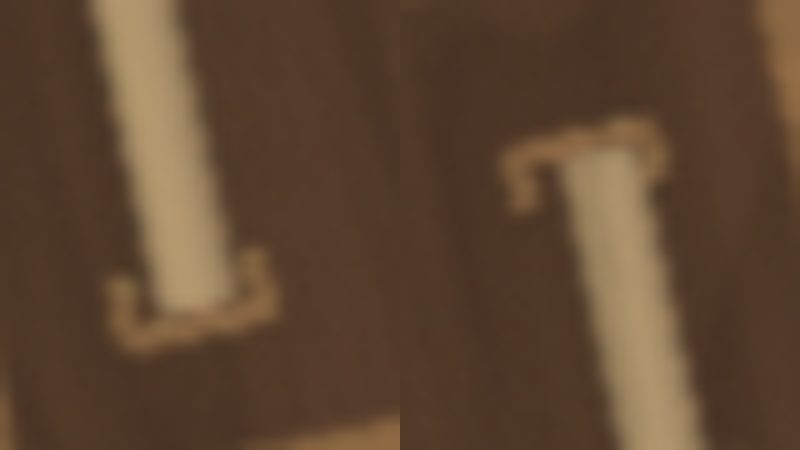

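Heights and pose of both tools are within limits: handle tops read about 26 mm throughout. A quick bystander check, then hand in.

Run:
```python
from plan import *
a=load('top0.npz')['img'].astype(int);b=load('top32.npz')['img'].astype(int)
for n,(x,y,w,h) in dict(teapot=(200,145,65,55),lid=(300,148,40,32),magnifier=(355,130,62,62)).items():
    print(n,np.abs(a[y:y+h,x:x+w]-b[y:y+h,x:x+w]).mean().round(2),np.abs(a[y:y+h,x:x+w]-b[y:y+h,x:x+w]).max())
# x position of tails vs end wall along bay
d=load('top32.npz')
for nm,s,off,L in(('scoop',1,-1.5,85),('brush',-1,3.5,65)):
    xs=np.arange(-L-12,-L+25,.5);P=np.array([[*t2w(s*x,s*(47+off)),26] for x in xs]);p=proj(d,P).astype(np.float32)
    hsv=cv2.cvtColor(d['img'],cv2.COLOR_RGB2HSV)[...,1].astype(np.float32)
    v=cv2.remap(hsv,p[:,0].reshape(1,-1),p[:,1].reshape(1,-1),cv2.INTER_LINEAR)[0]
    print(nm,'tail edge x',xs[np.argmax(v<(v.min()+v[:24].mean())/2)],'expected',-L)
ctrl.close_job()
```

```text
teapot 5.67 10
lid 5.97 11
magnifier 6.43 11
scoop tail edge x -84.5 expected -85
brush tail edge x -64.0 expected -65
the job is handed in; nothing more can be done
```

I put the scoop and the brush away in their own bays and handed the job in at about 26.5 s of the 72 s allowed. No verdict was reported.

For each tool I gripped the handle and pressed its tail on the brush hood's roof so the head dipped. I then slid the head under its hood against the stop, lowered the tail behind the end wall and let go.

**Last checks (top camera, just before hand-in):**

| | Scoop | Brush |
|---|---|---|
| Tail edge along bay (nominal) | −84.5 mm (−85) | −64 mm (−65) |
| Sideways offset (limit 6 mm) | −1.6 mm | +3.4 mm, tail close to one cheek |
| Angle to the bay (limit 0.07 rad) | about 0.004 rad | about 0.017 rad |
| Handle top, wanted about 26 mm above the table | 24.7–26.4 mm | 25.1–28.3 mm |

The teapot, lid and magnifier look unmoved. The images differ only by a small overall brightness change. The arm had been clear of everything since it drew away from the tray.

**What went wrong or disagreed:**
- **First lowering of the brush:** it jammed on the end wall at about 35 N, so I lifted it, pushed it further in and lowered it again.
- **Peak forces:** the wrist reached 26 N seating the scoop and 38 N seating the brush. Forces came through the fingers and the held tool, as far as I could tell.
- **Scene camera:** it read about 4 mm off along the bays compared with the top camera, so I used it only for relative checks.
- **Tool lean:** the tool slowly leaned up to 0.08 rad while moving, mostly along the bays, and I worked around it.

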